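# Bond two wax blanks in the sprung hand press

### The job

Two wax blanks are to be stuck down for milling on the taped floor of the small hand press: lay the large block in the wide, deep end of its nest and the small block in the narrow, raised end, both flat and with their tops level, and let go of them. Then swing the press frame down by its handle and hold it with the frame level, so that both sprung plungers are pushed in by about half of their 12 mm travel (never all the way, that would mark the wax). Keep that pressure on for about three seconds and finish while still holding the handle down, for the frame springs open when it is let go; leave the other things on the bench where they are.

Things in the scene. Friction and masses are not known exactly. Their poses are not given: they have to be found in the camera images.
- press: hand press, fixed to the bench. Grey base plate 236 x 116 mm, 10 mm thick, carrying an aluminium nest with one stepped, open-topped pocket whose long axis is the press' x axis. Origin on the bench, under the middle of the nest; +x points to the hinge end, z up. The wall round the pocket is 20 mm above the bench. Two hinge posts, 88 mm high, stand at x = 115 mm.
- nest_big (a point): centre of the floor of the wide, deep end of the pocket (10 mm above the bench, nearer the hinge; at x = 30.5 mm of the press): 79 mm long along the press' x, 54 mm wide along its y; the wall stands 10 mm above this floor. Same axes as the press.
- nest_small (a point): centre of the floor of the narrow, raised end of the same pocket (14 mm above the bench, away from the hinge; at x = -38 mm of the press): 58 mm long along the press' x, 46 mm wide along its y; the wall stands 6 mm above this floor. No wall between the two ends. Same axes as the press.
- wax_large_mid (a point): centre of the large wax block, 50 x 75 x 28 mm (its own x, y, z; z up, lies flat on the bench, loose, 60 to 130 g). It fits the wide end with its long side (its y) along the press' x, either way round; its top then stands 38 mm above the bench.
- wax_small_mid (a point): centre of the small wax block, 42 x 55 x 24 mm (its own x, y, z; z up, lies flat on the bench, loose, 40 to 90 g). It fits the narrow end with its long side (its y) along the press' x, either way round; its top then also stands 38 mm above the bench.
- press_handle (a point): middle of the handle of the press frame: a round rubber-covered bar 16 mm thick, 84 mm free length, parallel to the press' y, 232 mm from the hinge axis. Frame open: about 286 mm above the bench, leaning back over the hinge end; frame level: 75 mm above the bench, at x = -117 mm of the press. 60 mm are free round the bar on all sides but its two ends.
- press_hinge (a point): middle of the hinge axis of the press frame, 75 mm above the bench, at x = 115 mm of the press; the axis runs along the press' y. Same axes as the press.
- press_frame (a joint): angle of the press frame in rad: 0 = standing fully open (115 degrees back from level), grows as it is pressed down; 2.0 = level, stop at 2.06. A spring of 0.4 N m/rad pulls it open; it flies open when let go.
- plunger_big (a joint): how far the sprung plunger over the large block is pushed into the frame, in m: 0 = free, 0.012 = all the way. 84.5 mm from the hinge axis, 3.3 N when it starts to move and 1.1 N/mm more. With a block seated below, it touches about 0.07 rad before the frame is level and is in by 6 mm when the frame is level.
- plunger_small (a joint): the same for the plunger over the small block, 153 mm from the hinge axis; it touches about 0.04 rad before the frame is level and is in by 6 mm when the frame is level. Holding both there takes about 12 N down at the handle.
- scale: pocket scale, 128 x 74 x 19 mm, black; bystander. Origin under its centre.
- vernier: caliper, 150 mm long, 11 mm thick, lying flat; bystander. Origin under its centre.
- tube_wax: wax tube, 28 mm thick, 60 mm high, standing upright; bystander. Origin under its centre.
- tape: roll of tape, 73 mm across, 18 mm high, lying flat; bystander. Origin under its centre.
- pin: wooden bench pin, a bar 22 x 100 x 20 mm, lying flat; bystander. Origin under its centre.

How it is judged:
By the outcome, as a careful person would: the job done as asked, in the order asked, and still so for the second after the job is handed in, while the arm keeps its last pose, push and grip.
It also fails if it takes over 72 s, if anything falls off the work surface, if the arm or the gripper's body presses on something with over 40 N, if the wrist force passes 120 N, or if a joint passes its speed limit or range.

### The arm

A 7-joint arm with a two-finger parallel gripper is mounted at the origin on a cart in front of the work surface, level with it; the furniture and walls round the work are solid. World frame = base frame: x ahead of the robot, y to its left, z up, the work surface at z = 0. Lengths are in m, angles in rad, forces in N, time in s.
With the tool pointing down it reaches from about 0.4 to 0.75 m from the base axis. Payload 19.5 kg.
Tool frame: the origin (TCP) lies between the finger pads; the fingertips stand 22 mm ahead of it and the grasp point (between the pads) lies 3 mm ahead of it; z points along the fingers, y is the line along which they close (so a half turn about z gives the same grasp; the last joint's range is limited). The gripper opens to 85 mm and grips with 20 to 120 N. Pads are 22 mm wide; open, the fingers measure 114 mm over their backs; the gripper's body (76 mm by 85 mm) begins 54 mm behind the grasp point. The pads swing forward as they close: fully open they stand 13 mm farther back than shut.
Start: joints at [-1.193, 0.707, -0.028, 1.485, 0.022, 0.951, -0.075], TCP at [0.234, 0.525, 0.228] pointing down, gripper open.
Joint ranges: [-2.71, 2.71], [-0.32, 2.16], [-1.57, 1.52], [0, 2.45], [-1.46, 4.6], [0, 2.02], [-2.83, 2.83]. Speed limits (rad/s): [1.89, 1.89, 2.57, 2.57, 3.01, 3.01, 3.01].

### API

Orientations are given as a unit quaternion [x, y, z, w].
In Python, from cell import r, read_camera gives the robot as it stands.
- The arm moves only by the tool play_rows, never from a script. Its argument "moves" is a list of rows, each an object with "delta_rot": the turn, a rotation vector about the tool's x, y, z scaled (see below), a list of three; "linear": the shift along the tool's x, y, z scaled (see below), a list of three; "claw": the opening, from 0 (shut) to 1 (fully open). A call has 1 to 8 rows; each row is the pose to reach, as a shift and turn from the pose commanded when the call began, along the tool's axes at that moment; what a row does not reach only later rows make up. The controller multiplies each number of a shift by 0.2 m and each number of a turn by 0.5 rad. A row lasts 1/10 s, in which the tool goes at most 50 mm and 8.59 degrees, less where a joint would pass 70% of its speed; a pose out of reach is approached as far as the arm can. A call with a number of a shift or a turn outside -1 to 1 is refused whole. A call with a gripper value outside its range is refused whole. The fingers move at their own pace and stop on an object; "grip_force" is the grip in N (left out, the last holds). Time passes only in rows, so rows that repeat a pose let the fingers close. It gives the time, the measured TCP pose, the force, the opening and the grip force at its end, in the units of the state.
- r.read_state(): the state, without advancing time (a new reading comes with each control period).
- read_camera(name): name is "side" or "top" or "wrist"; returns a dict with "color" (480x640x3 uint8, blue, green, red), "depth" (480x640 float32, m along the optical axis (not along the pixel's ray), 0 where there is no reading), "fovy" (degrees; the focal length in pixels is half the picture's height over the tangent of half this angle, whatever the lens; pixels are square), "cx", "cy" (the principal point, pixels), "k1" (the pictures are not rectified: a ray, as slopes to the right and down, at radius r is drawn at 1 + k1 r^2 times it, then the intrinsics apply), "origin" and "orientation" of the camera in the world. Camera axes: x right, y down, z forward; pixel columns grow to the right and rows downward; lengths in m; the calibration is good to about 2 mm. A picture is of the moment at which its call begins.
- r.finish_job(): hands the job in; it is judged then, once.
The state is a dict: "clock": time; "qpos": joint angles; "qvel": joint speeds; "joint_torque": joint torques, N m; "position": TCP position; "ee_rot": TCP orientation; "force": force on the tool from outside, world axes, zero at the start; "wrist_torque": the same for the moment, N m; "gripper_width": opening from 0.0 (shut) to 1.0 (fully open); "finger_force": force on a finger pad.
Only numpy, scipy, OpenCV 4.12 (cv2) and the standard library are available. Lean on these libraries where they do the work, as an engineer would, in place of code of your own. Each camera call takes 0.05 s, during which the arm holds its last target. There are 200 camera calls.

## Working session

There is one attempt and no reset: what is moved stays moved. The work goes in short steps, Python scripts to look and compute and a tool call to move; the robot and the scene stay as the last step left them, time stands still between calls to the robot, and variables do not carry over. Pictures are saved under pics/ and viewed, at most 10 in all, crops included, and the job is handed in when it is done.

Besides the shell and the picture viewer there is one more tool, called after "Request:" as name(argument=value, ...) on one line, values as JSON. play_rows: Moves the arm, as the interface text tells. Shifts and turns lie within -1 to 1; 1 stands for 0.2 m of shift or 0.5 rad of turn. Its arguments: {"type":"object","properties":{"moves":{"type":"array"},"grip_force":{"type":"number"}},"required":["moves"]}

```bash
ls; mkdir -p pics; python3 - <<'E'
from cell import r, read_camera
import cv2,numpy as np,pickle
for n in("top","side"):
    d=read_camera(n); pickle.dump(d,open(f"{n}.pkl","wb")); cv2.imwrite(f"pics/{n}0.png",d["color"])
    print(n,d["fovy"],d["cx"],d["cy"],d["k1"],d["origin"],d["orientation"])
s=r.read_state(); print(s)
E
```

```text
pics
top 55.58690742538891 315.94165358797477 236.28946381089997 -0.08469736830008336 [0.52430886 0.13262237 1.04162025] [-0.70509236  0.70865151 -0.02466896  0.00701772]
side 54.5719813710956 320.78783492800915 236.287778765748 -0.08620801249684351 [ 0.60413071 -0.53425437  0.77552531] [ 0.91620585  0.0270405  -0.01507437 -0.39951023]
{'clock': 0.1, 'qpos': array([-1.19267557,  0.70702739, -0.02758124,  1.48491798,  0.02199499,
        0.95089826, -0.07549227]), 'qvel': array([-1.00726692e-03, -2.21728970e-03,  2.28519326e-05, -7.92153618e-04,
       -3.19897735e-04,  1.25051806e-03,  5.86980413e-04]), 'joint_torque': array([ 1.97197282e-03, -8.84287620e+01,  1.23592671e+00, -2.36456287e+01,
        1.68334774e-02,  5.01944203e-03,  3.67291477e-05]), 'position': array([0.234291  , 0.52485796, 0.22769029]), 'ee_rot': array([ 2.08383822e-01,  9.78047012e-01, -4.68212063e-04, -7.58779909e-05]), 'force': array([0.29440077, 0.66509318, 0.42801991]), 'wrist_torque': array([2.19113304e-02, 9.66055367e-05, 4.35115117e-03]), 'finger_force': 0.0, 'gripper_width': 0.9978096116427543}
```

View pics/top0.png

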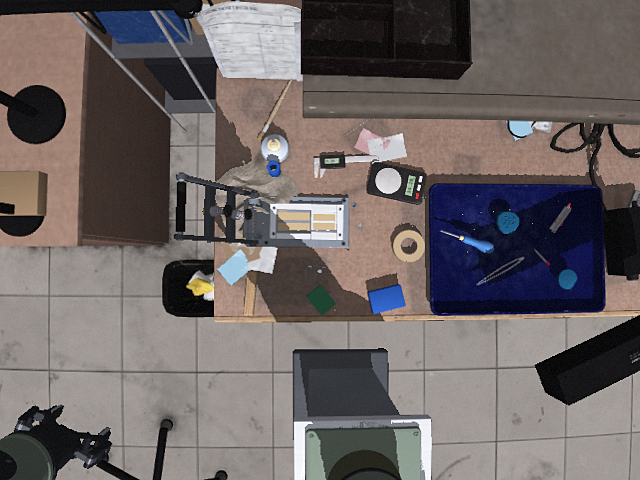

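View pics/side0.png

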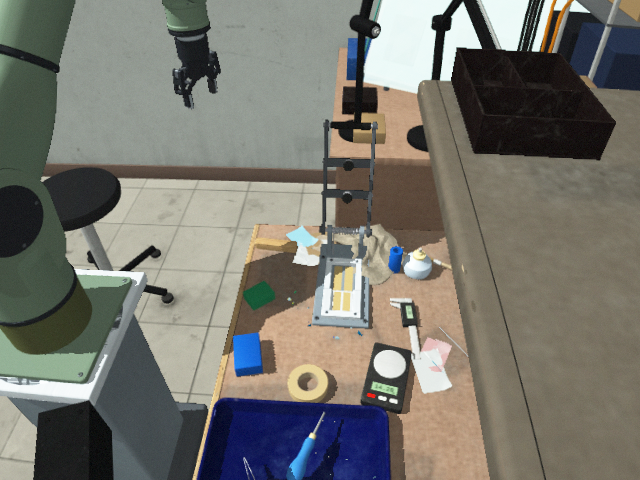

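The top view shows the large blue block at (386,298), the small green block at (320,298), the press nest at about (310,220) and the open frame to the left with its handle at (181,207). Hinge is at +y. Next I'll measure them.

```bash
cat > h.py <<'E'
import numpy as np,cv2,pickle
from scipy.spatial.transform import Rotation as R
def rays(d,uv):
    f=240/np.tan(np.radians(d["fovy"])/2)
    uv=np.atleast_2d(np.asarray(uv,float)); q=(uv-[d["cx"],d["cy"]])/f; p=q.copy()
    for _ in range(20): p=q/(1+d["k1"]*(p**2).sum(1,keepdims=True))
    return R.from_quat(d["orientation"]).apply(np.c_[p,np.ones(len(p))])
def onplane(d,uv,z):
    v=rays(d,uv); return d["origin"]+v*((z-d["origin"][2])/v[:,2])[:,None]
def bydepth(d,uv):
    uv=np.atleast_2d(uv); z=np.array([d["depth"][int(round(v)),int(round(u))] for u,v in uv])
    v=R.from_quat(d["orientation"]).inv().apply(rays(d,uv)); 
    return d["origin"]+rays(d,uv)*z[:,None]
def cloud(d,step=1):
    u,v=np.meshgrid(np.arange(0,640,step),np.arange(0,480,step)); uv=np.c_[u.ravel(),v.ravel()]
    return uv,d["origin"]+rays(d,uv)*d["depth"][uv[:,1],uv[:,0]][:,None]
def rect(p):
    (c,s,a)=cv2.minAreaRect((p[:,:2]*1000).astype(np.float32)); return np.round(c,1),np.round(s,1),round(a,2)
E
python3 - <<'E'
from h import *
for n in("top","side"):
    d=pickle.load(open(n+".pkl","rb")); uv,p=cloud(d); c=d["color"].reshape(-1,3).astype(int)
    b,g,r=c.T
    near=(abs(p[:,0]-.5)<.25)&(abs(p[:,1]-.1)<.35)
    for nm,m,lo,hi in(("blue",(b>120)&(r<80)&(b>g*1.3),.023,.034),("green",(g>b+15)&(g>r+25),.018,.030)):
        k=m&near&(p[:,2]>lo)&(p[:,2]<hi); 
        im=k.reshape(480,640).astype(np.uint8); N,L,S,C=cv2.connectedComponentsWithStats(im)
        for i in range(1,N):
            if S[i,4]>150:
                q=p[(L==i).ravel()]; print(n,nm,len(q),np.median(q[:,2]).round(4),rect(q),C[i])
    k=near&(abs(p[:,2]-.02)<.004)&(b>140)&(abs(r-b)<40)
    print(n,"wall",k.sum(),uv[k].min(0) if k.any() else 0)
d=pickle.load(open("top.pkl","rb"))
a=cv2.resize(d["color"][170:255,165:365],None,fx=4,fy=4,interpolation=cv2.INTER_CUBIC); cv2.imwrite("pics/c1.png",a)
E
```

```text
top blue 708 0.0278 (array([429.5, -49.5]), array([47.5, 75.5]), 13.05) [386.35169492 298.67655367]
top green 415 0.0237 (array([428.2,  97.6]), array([54. , 39.7]), 40.19) [320.38313253 299.79036145]
top wall 1760 [232 158]
side blue 917 0.0276 (array([429.7, -52.2]), array([50.1, 78.3]), 13.68) [246.695747   350.97928026]
side green 413 0.0231 (array([427.8,  94.8]), array([53.4, 44.8]), 40.35) [258.16464891 292.69007264]
side wall 2027 [235 235]
```

View pics/c1.png

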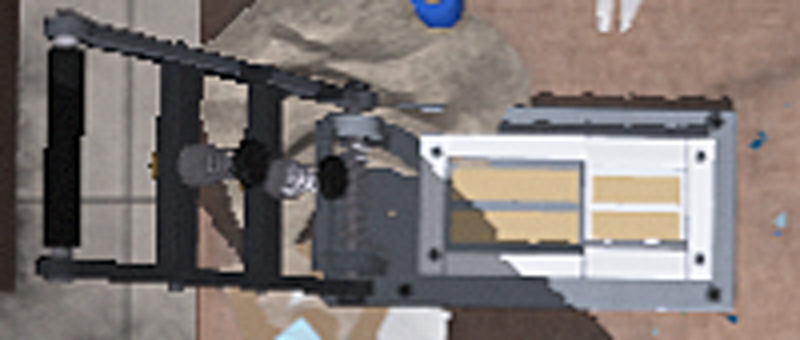

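Crop (4x, offset 165,170): nest wall outer corners at about (420,136), (714,136), (712,281), (418,277); pocket ends at about x=447 and 687, step at 584; base plate's right end at x≈737; handle bar from (66,45) to (62,247).

```bash
python3 - <<'E'
from h import *
d=pickle.load(open("top.pkl","rb"))
P=lambda l,z:print(np.round(onplane(d,np.array(l)/4+[165-.375,170-.375],z)*1000,1).tolist())
P([(420,136),(714,136),(712,281),(418,277)],.02)
P([(447,158),(447,249),(687,163),(687,241),(584,160),(584,248)],.02)
P([(738,112),(735,310)],.01)
hb=np.array([(66,45),(62,247)])/4+[165-.375,170-.375]
print(bydepth(d,np.r_[hb.mean(0)[None],hb]),onplane(d,np.r_[hb.mean(0)[None]],.286))
for n in("top","side"):
    d=pickle.load(open(n+".pkl","rb")); uv,p=cloud(d)
    near=(abs(p[:,0]-.56)<.12)&(abs(p[:,1]-.1)<.2)
    for z in(.02,.01):
        im=(near&(abs(p[:,2]-z)<.003)).reshape(480,640).astype(np.uint8); N,L,S,C=cv2.connectedComponentsWithStats(im)
        for i in range(1,N):
            if S[i,4]>300: q=p[(L==i).ravel()]; print(n,z,len(q),rect(q),C[i].round())
    k=(p[:,2]>.25)&(p[:,2]<.31)&(p[:,0]>.4)&(p[:,0]<.8)&(p[:,1]>.2)&(p[:,1]<.5)
    if k.any(): print(n,"handle",k.sum(),p[k].min(0),p[k].max(0),np.median(p[k],0))
E
```

```text
[[644.1, 210.9, 20.0], [643.7, 45.1, 20.0], [561.7, 47.0, 20.0], [564.7, 212.0, 20.0]]
[[631.6, 195.7, 20.0], [580.4, 195.7, 20.0], [628.4, 60.5, 20.0], [584.3, 60.9, 20.0], [630.2, 118.6, 20.0], [580.6, 118.9, 20.0]]
[[658.6, 30.4, 10.0], [545.6, 33.2, 10.0]]
[[0.60873144 0.33719242 0.2929865 ]
 [0.65070472 0.33672994 0.29356543]
 [0.56695362 0.33763677 0.29290971]] [[0.6095193  0.33910154 0.286     ]]
top 0.02 1192 (array([614.4, 129.5]), array([165.4, 100. ]), 88.4) [306. 220.]
top 0.01 1731 (array([609.3, 139.1]), array([212.2, 139.3]), 89.79) [299. 221.]
top 0.01 737 (array([605.4, 155.4]), array([85.6, 53.3]), 87.7) [294. 221.]
top handle 772 [0.55280221 0.31173266 0.25046393] [0.66650676 0.3494952  0.29799246] [0.61223725 0.33585395 0.29140422]
side 0.02 1046 (array([612.1, 126.1]), array([168.8,  95.4]), 88.8) [343. 289.]
side 0.01 1903 (array([611.3, 164. ]), array([271.1, 136.3]), 89.29) [344. 282.]
side 0.01 705 (array([604.4, 137.7]), array([122.8,  54.2]), 88.67) [343. 279.]
side handle 560 [0.55202961 0.30924428 0.25033383] [0.66543862 0.34564031 0.2972862 ] [0.60845927 0.33198682 0.28700945]
```

```bash
cat >> h.py <<'E'
def pose(th,tilt=None):  # tool down, tool y at world angle th (deg)
    t=np.radians(th); y=np.array([np.cos(t),np.sin(t),0]); z=np.array([0,0,-1.]); return R.from_matrix(np.c_[np.cross(y,z),y,z])
def go(s,p,th):
    Rc=R.from_quat(s["ee_rot"]); l=Rc.inv().apply(np.array(p)-s["position"])/.2; w=(Rc.inv()*pose(th)).as_rotvec()/.5
    print("linear",l.round(4).tolist(),"rot",w.round(4).tolist())
E
echo ok
```

```text
ok
```

Request:
play_rows(moves=[{"linear":[-0.99,-0.38,0],"delta_rot":[0,0,0.918],"claw":1},{"linear":[-0.99,-0.38,0],"delta_rot":[0,0,0.918],"claw":1},{"linear":[-0.99,-0.38,0],"delta_rot":[0,0,0.918],"claw":1},{"linear":[-0.99,-0.38,0],"delta_rot":[0,0,0.918],"claw":1},{"linear":[-0.99,-0.38,0],"delta_rot":[0,0,0.918],"claw":1},{"linear":[-0.99,-0.38,0],"delta_rot":[0,0,0.918],"claw":1}], grip_force=40)

```text
clock: 0.7
position: [0.3855, 0.3734, 0.228]
ee_rot: [0.427, 0.904, -0.0, 0.0]
force: [-0.2, 1.0, -0.6]
gripper_width: 1.0
finger_force: 0.0
```

```bash
python3 - <<'E'
from h import *
from cell import r
s=r.read_state(); print(s["clock"],s["position"],s["qvel"].round(2)); go(s,[.43,-.0508,.2],13.3); go(s,[.42,.16,.2],13.3)
E
```

```text
0.7 [0.38552089 0.37343    0.22798379] [-0.06  0.   -0.03 -0.   -0.01  0.   -0.03]
linear [-1.7786, -1.1769, 0.1414] rot [-0.0004, 0.0014, 0.9138]
linear [-0.9332, -0.5453, 0.1407] rot [-0.0004, 0.0014, 0.9138]
```

Request:
play_rows(moves=[{"linear":[-0.93,-0.545,0.14],"delta_rot":[0,0,0.914],"claw":1},{"linear":[-0.93,-0.545,0.14],"delta_rot":[0,0,0.914],"claw":1},{"linear":[-0.93,-0.545,0.14],"delta_rot":[0,0,0.914],"claw":1},{"linear":[-0.93,-0.545,0.14],"delta_rot":[0,0,0.914],"claw":1},{"linear":[-0.93,-0.545,0.14],"delta_rot":[0,0,0.914],"claw":1},{"linear":[-0.93,-0.545,0.14],"delta_rot":[0,0,0.914],"claw":1}])

```text
clock: 1.3
position: [0.4188, 0.161, 0.1999]
ee_rot: [0.62, 0.785, -0.0, -0.0]
force: [0.1, 0.6, -0.1]
gripper_width: 1.002
finger_force: 0.0
```

Request:
play_rows(moves=[{"linear":[-1,-0.19,0],"delta_rot":[0,0,0],"claw":1},{"linear":[-1,-0.19,0],"delta_rot":[0,0,0],"claw":1},{"linear":[-1,-0.19,0],"delta_rot":[0,0,0],"claw":1},{"linear":[-1,-0.19,0],"delta_rot":[0,0,0],"claw":1},{"linear":[-1,-0.19,0],"delta_rot":[0,0,0],"claw":1},{"linear":[-1,-0.19,0],"delta_rot":[0,0,0],"claw":1}])

```text
clock: 1.9
position: [0.4288, -0.0405, 0.2]
ee_rot: [0.619, 0.785, 0.0, -0.0]
force: [1.0, 1.3, -0.3]
gripper_width: 0.998
finger_force: 0.0
```

```bash
python3 - <<'E'
from h import *
from cell import r,read_camera
s=r.read_state(); print(s["clock"],s["position"],s["qvel"].round(2))
d=read_camera("wrist"); pickle.dump(d,open("w1.pkl","wb")); cv2.imwrite("pics/w1.png",d["color"]); print(d["origin"],R.from_quat(d["orientation"]).as_matrix().round(2).tolist())
uv,p=cloud(d); b,g,rr=d["color"].reshape(-1,3).astype(int).T
k=(b>100)&(rr<80)&(b>g*1.3)&(abs(p[:,2]-.028)<.004)&(abs(p[:,0]-.43)<.06)&(abs(p[:,1]+.05)<.07)
print(k.sum(),np.median(p[k],0),rect(p[k]))
E
```

```text
1.9 [ 0.42882758 -0.0405139   0.2000495 ] [-0.06 -0.   -0.01  0.01 -0.   -0.   -0.02]
[0.41320435 0.02714608 0.34611725] [[0.97, 0.22, 0.06], [0.23, -0.93, -0.27], [-0.0, 0.28, -0.96]]
4813 [ 0.42890567 -0.04856972  0.02812441] (array([429.3, -51. ]), array([49.3, 74.6]), 13.37)
```

View pics/w1.png

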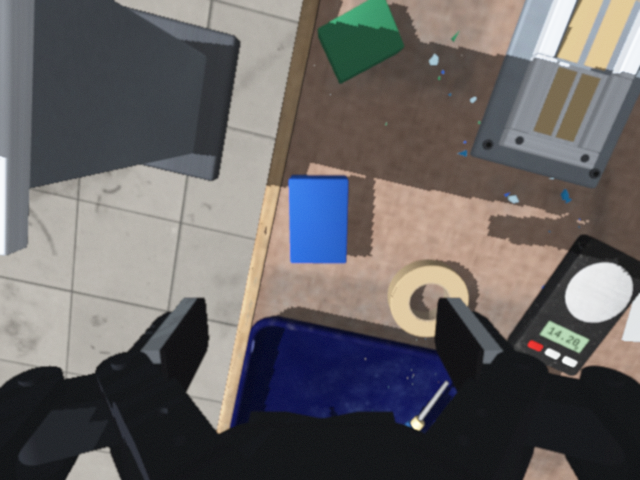

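The wrist view shows the blue block at (318,219), lying straight in the gripper axes; the wooden bench edge at (258,220) is close to the left finger, so I check its height.

```bash
python3 - <<'E'
from h import *
from cell import r
d=pickle.load(open("w1.pkl","rb")); print(bydepth(d,[(256,220),(262,220),(268,215),(280,220)]).round(4))
s=r.read_state(); go(s,[.4293,-.051,.036],13.4);go(s,[.4293,-.051,.08],13.4)
E
```

```text
[[ 2.874e-01 -2.819e-01 -7.584e-01]
 [ 3.794e-01 -6.800e-02  1.500e-03]
 [ 3.837e-01 -6.230e-02  5.000e-04]
 [ 3.955e-01 -6.440e-02  3.000e-04]]
linear [-0.0576, -0.0116, 0.8202] rot [0.0003, -0.0016, 0.0058]
linear [-0.0574, -0.0116, 0.6002] rot [0.0003, -0.0016, 0.0058]
```

Request:
play_rows(moves=[{"linear":[-0.0575,-0.0116,0.3],"delta_rot":[0,0,0],"claw":0.85},{"linear":[-0.0575,-0.0116,0.55],"delta_rot":[0,0,0],"claw":0.85},{"linear":[-0.0575,-0.0116,0.7],"delta_rot":[0,0,0],"claw":0.85},{"linear":[-0.0575,-0.0116,0.81],"delta_rot":[0,0,0],"claw":0.85},{"linear":[-0.0575,-0.0116,0.81],"delta_rot":[0,0,0],"claw":0.85},{"linear":[-0.0575,-0.0116,0.81],"delta_rot":[0,0,0],"claw":0.5},{"linear":[-0.0575,-0.0116,0.81],"delta_rot":[0,0,0],"claw":0.5},{"linear":[-0.0575,-0.0116,0.81],"delta_rot":[0,0,0],"claw":0.5}])

```text
clock: 2.75
position: [0.4296, -0.0525, 0.0393]
ee_rot: [0.619, 0.785, 0.001, 0.001]
force: [0.1, 0.2, 0.8]
gripper_width: 0.501
finger_force: 0.0
```

Request:
play_rows(moves=[{"linear":[0,0,0],"delta_rot":[0,0,0],"claw":0.4},{"linear":[0,0,0],"delta_rot":[0,0,0],"claw":0.4},{"linear":[0,0,0],"delta_rot":[0,0,0],"claw":0.4},{"linear":[0,0,0],"delta_rot":[0,0,0],"claw":0.4},{"linear":[0,0,-0.1],"delta_rot":[0,0,0],"claw":0.4},{"linear":[0,0,-0.3],"delta_rot":[0,0,0],"claw":0.4},{"linear":[0,0,-0.5],"delta_rot":[0,0,0],"claw":0.4},{"linear":[0,0,-0.5],"delta_rot":[0,0,0],"claw":0.4}], grip_force=40)

```text
clock: 3.55
position: [0.4302, -0.0531, 0.1418]
ee_rot: [0.619, 0.785, 0.002, 0.002]
force: [0.3, -0.7, -0.1]
gripper_width: 0.398
finger_force: 0.0
```

```bash
python3 - <<'E'
from h import *
from cell import r,read_camera
s=r.read_state(); print(s["clock"],s["position"],s["finger_force"],s["gripper_width"],s["force"])
w=read_camera("wrist");d=read_camera("side"); pickle.dump(w,open("w2.pkl","wb"));pickle.dump(d,open("s2.pkl","wb"))
a=cv2.resize(d["color"][240:400,170:340],None,fx=3.5,fy=3.5); b=cv2.resize(w["color"],(500,375))
im=np.zeros((560,800,3),np.uint8); im=np.zeros((600,800,3),np.uint8); 
a=a[:, :400]; im[:a.shape[0],:a.shape[1]]=a; b=cv2.resize(w["color"],(400,300)); im[:300,400:]=b; cv2.imwrite("pics/g2.png",im)
go(s,[.606,.1572,.16],-1.2)
E
```

```text
3.55 [ 0.43019881 -0.05309146  0.14177906] 0.0 0.39811201100555044 [ 0.28613895 -0.69182434 -0.07050529]
linear [0.818, 1.0999, -0.0868] rot [0.0108, 0.0021, 0.5114]
```

View pics/g2.png

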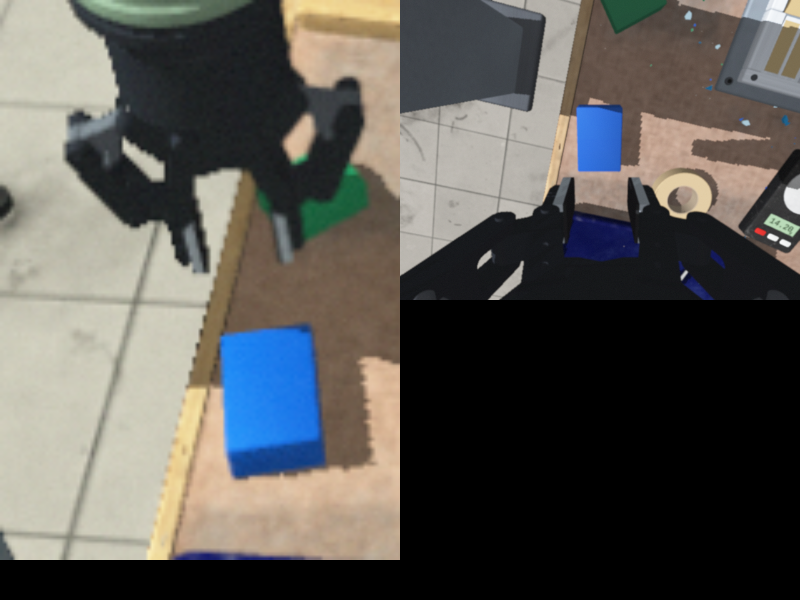

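The fingers closed above the block: the wrist picture shows it still lying at (599,138) in the montage, with the tips at about (565,180) and (632,180). So I measure the tips and the block again.

```bash
python3 - <<'E'
from h import *
d=pickle.load(open("w2.pkl","rb")); uv,p=cloud(d); b,g,rr=d["color"].reshape(-1,3).astype(int).T
k=(b>100)&(rr<80)&(b>g*1.3)&(abs(p[:,2]-.028)<.004)&(abs(p[:,0]-.43)<.06)&(abs(p[:,1]+.05)<.07)
print(k.sum(),np.median(p[k],0),rect(p[k]))
k=(p[:,2]>.09)&(p[:,2]<.18)&(uv[:,1]>270)&(uv[:,1]<330); q=p[k]
for s in(-1,1):
    m=(uv[k][:,0]-320)*s>0; a=q[m]; print(s,"lowest",np.percentile(a[:,2],[0,1,5,20]).round(4),a[np.argsort(a[:,2])[:20]].mean(0).round(4), uv[k][m][np.argmin(a[:,2])])
E
```

```text
7200 [ 0.4285989  -0.04822375  0.02813764] (array([429.1, -50.8]), array([49.5, 74.6]), 13.39)
-1 lowest [0.1454 0.1478 0.1506 0.1565] [ 0.4137 -0.0556  0.147 ] [279 292]
1 lowest [0.1454 0.1479 0.1507 0.1565] [ 0.4468 -0.0468  0.1472] [364 292]
```

```bash
python3 - <<'E'
from h import *
d=pickle.load(open("s2.pkl","rb"))
for u in range(224,231): print([tuple(bydepth(d,(u,v))[0].round(3)) for v in (312,315,317,319)])
print(bydepth(d,[(250,312),(251,314),(252,314)]).round(3))
w=pickle.load(open("w2.pkl","rb"))
for u,v in((262,284),(266,284),(272,290),(262,300),(270,310),(372,284),(364,292)): print(u,v,bydepth(w,(u,v)).round(4),w["depth"][v,u])
from cell import r
print(r.read_state()["position"])
E
```

```text
[(np.float64(0.411), np.float64(-0.068), np.float64(0.163)), (np.float64(0.124), np.float64(0.616), np.float64(-0.759)), (np.float64(0.126), np.float64(0.606), np.float64(-0.759)), (np.float64(0.13), np.float64(0.591), np.float64(-0.752))]
[(np.float64(0.413), np.float64(-0.069), np.float64(0.163)), (np.float64(0.412), np.float64(-0.069), np.float64(0.156)), (np.float64(0.41), np.float64(-0.068), np.float64(0.148)), (np.float64(0.134), np.float64(0.591), np.float64(-0.752))]
[(np.float64(0.414), np.float64(-0.068), np.float64(0.162)), (np.float64(0.413), np.float64(-0.069), np.float64(0.155)), (np.float64(0.412), np.float64(-0.067), np.float64(0.148)), (np.float64(0.136), np.float64(0.597), np.float64(-0.76))]
[(np.float64(0.416), np.float64(-0.068), np.float64(0.163)), (np.float64(0.414), np.float64(-0.068), np.float64(0.154)), (np.float64(0.415), np.float64(-0.07), np.float64(0.151)), (np.float64(0.141), np.float64(0.595), np.float64(-0.757))]
[(np.float64(0.417), np.float64(-0.066), np.float64(0.159)), (np.float64(0.416), np.float64(-0.068), np.float64(0.154)), (np.float64(0.416),
[... 319 characters left out ...]
 np.float64(-0.768))]
[(np.float64(0.144), np.float64(0.637), np.float64(-0.764)), (np.float64(0.148), np.float64(0.62), np.float64(-0.761)), (np.float64(0.151), np.float64(0.607), np.float64(-0.758)), (np.float64(0.153), np.float64(0.598), np.float64(-0.759))]
[[ 0.452 -0.059  0.153]
 [ 0.453 -0.059  0.148]
 [ 0.454 -0.058  0.147]]
262 284 [[ 0.4059 -0.0478  0.1515]] 0.14710662
266 284 [[ 0.4074 -0.0478  0.1507]] 0.14798944
272 290 [[ 0.4103 -0.0471  0.1563]] 0.14259192
262 300 [[ 0.4079 -0.0475  0.1651]] 0.13409671
270 310 [[ 0.4115 -0.0463  0.1732]] 0.12625995
372 284 [[ 0.4472 -0.0384  0.1506]] 0.14829122
364 292 [[ 0.4463 -0.0446  0.1454]] 0.1548525
[ 0.42925229 -0.05286597  0.1385869 ]
```

Both cameras put the fingertips about 7 mm behind the reported TCP, not 22 mm ahead of it. The missed grasp fits that too. I'll go down in stages, checking the tips by camera.

```bash
cat >> h.py <<'E'
def tips(w,lo,hi):
    uv,p=cloud(w); k=(p[:,2]>lo)&(p[:,2]<hi)&(uv[:,1]>250)&(uv[:,1]<340); o=[]
    for s in(-1,1):
        a=p[k&((uv[:,0]-320)*s>0)&(abs(uv[:,0]-320)<150)]; i=np.argsort(a[:,2])[:15]; o.append(a[i].mean(0).round(4).tolist())
    return o
E
python3 - <<'E'
from h import *
from cell import r
s=r.read_state(); print(s["position"]); go(s,[.4291,-.0508,.03],13.4)
E
```

```text
[ 0.42925229 -0.05286597  0.1385869 ]
linear [0.0105, 0.0009, 0.5429] rot [0.0029, 0.001, 0.0024]
```

Request:
play_rows(moves=[{"linear":[0.01,0,0.05],"delta_rot":[0,0,0],"claw":0.8},{"linear":[0.01,0,0.1],"delta_rot":[0,0,0],"claw":0.8},{"linear":[0.01,0,0.25],"delta_rot":[0,0,0],"claw":0.8},{"linear":[0.01,0,0.4],"delta_rot":[0,0,0],"claw":0.8},{"linear":[0.01,0,0.54],"delta_rot":[0,0,0],"claw":0.75},{"linear":[0.01,0,0.54],"delta_rot":[0,0,0],"claw":0.75},{"linear":[0.01,0,0.54],"delta_rot":[0,0,0],"claw":0.75}])

```text
clock: 4.35
position: [0.4279, -0.051, 0.03]
ee_rot: [0.619, 0.785, -0.001, -0.001]
force: [-0.1, -0.5, -0.9]
gripper_width: 0.75
finger_force: 0.0
```

```bash
python3 - <<'E'
from h import *
from cell import r,read_camera
s=r.read_state(); print(s["clock"],s["position"],s["gripper_width"],s["force"])
w=read_camera("wrist"); pickle.dump(w,open("w3.pkl","wb")); print(tips(w,.033,.12), r.read_state()["position"]); go(s,[.4291,-.0508,.008],13.4)
for v in range(270,330,6): print(v,[bydepth(w,(u,v))[0].round(3).tolist() for u in (235,245,255)])
E
```

```text
4.35 [ 0.42785226 -0.0509867   0.03000087] 0.749810588188604 [-0.08190733 -0.49690071 -0.94979676]
[[0.3968, -0.0571, 0.0398], [0.4594, -0.043, 0.0397]] [ 0.42838699 -0.05104332  0.03069699]
linear [-0.0006, 0.0065, 0.11] rot [-0.0039, -0.001, 0.002]
270 [[0.387, -0.059, 0.001], [0.392, -0.059, -0.0], [0.396, -0.058, -0.001]]
276 [[0.387, -0.063, 0.0], [0.392, -0.062, 0.0], [0.397, -0.06, 0.001]]
282 [[0.388, -0.066, 0.0], [0.393, -0.065, 0.001], [0.398, -0.064, 0.0]]
288 [[0.389, -0.069, 0.001], [0.393, -0.068, 0.001], [0.398, -0.067, -0.0]]
294 [[0.395, -0.049, 0.046], [0.394, -0.071, 0.0], [0.399, -0.07, 0.001]]
300 [[0.396, -0.051, 0.047], [0.394, -0.075, -0.001], [0.399, -0.074, -0.001]]
306 [[0.396, -0.054, 0.046], [0.395, -0.078, 0.001], [0.4, -0.077, -0.0]]
312 [[0.397, -0.056, 0.047], [0.396, -0.081, 0.0], [0.401, -0.08, 0.0]]
318 [[0.397, -0.057, 0.049], [0.396, -0.085, -0.0], [0.401, -0.083, -0.0]]
324 [[0.398, -0.06, 0.049], [0.397, -0.088, -0.0], [0.402, -0.087, -0.0]]
```

Request:
play_rows(moves=[{"linear":[0,0.007,0.06],"delta_rot":[0,0,0],"claw":0.75},{"linear":[0,0.007,0.12],"delta_rot":[0,0,0],"claw":0.75},{"linear":[0,0.007,0.12],"delta_rot":[0,0,0],"claw":0.5},{"linear":[0,0.007,0.12],"delta_rot":[0,0,0],"claw":0.4},{"linear":[0,0.007,0.12],"delta_rot":[0,0,0],"claw":0.4},{"linear":[0,0.007,0.12],"delta_rot":[0,0,0],"claw":0.4},{"linear":[0,0.007,0.12],"delta_rot":[0,0,0],"claw":0.4},{"linear":[0,0.007,0.12],"delta_rot":[0,0,0],"claw":0.4}], grip_force=40)

```text
clock: 5.2
position: [0.4299, -0.0506, 0.0062]
ee_rot: [0.619, 0.785, 0.0, 0.0]
force: [-0.1, 0.6, -0.6]
gripper_width: 0.573
finger_force: 41.9
```

```bash
python3 - <<'E'
from h import *
from cell import r,read_camera
s=r.read_state(); print(s["clock"],s["position"],s["gripper_width"],s["force"],s["finger_force"])
w=read_camera("wrist"); pickle.dump(w,open("w4.pkl","wb")); cv2.imwrite("pics/w4.png",w["color"])
uv,p=cloud(w); 
for n in(0.012,.016,.02,.03): print(n,tips(w,n,.12))
b,g,rr=w["color"].reshape(-1,3).astype(int).T
k=(b>100)&(rr<80)&(b>g*1.3)&(abs(p[:,2]-.028)<.004)&(abs(p[:,0]-.43)<.06)&(abs(p[:,1]+.05)<.07)
print(k.sum(),np.median(p[k],0),rect(p[k]))
E
```

```text
5.2 [ 0.4298926  -0.05064713  0.00623255] 0.57262470274533 [-0.09576057  0.63664774 -0.62813727] 41.93024039268494
0.012 [[0.3995, -0.0473, 0.0164], [0.4562, -0.0338, 0.0164]]
0.016 [[0.3999, -0.0471, 0.017], [0.4561, -0.0337, 0.0169]]
0.02 [[0.398, -0.0488, 0.0202], [0.4599, -0.0348, 0.0204]]
0.03 [[0.4163, -0.0415, 0.03], [0.4395, -0.0377, 0.03]]
25715 [ 0.42960952 -0.04579483  0.0290322 ] (array([430.2, -51.1]), array([50.7, 75.7]), 13.57)
```

Request:
play_rows(moves=[{"linear":[0,0,-0.12],"delta_rot":[0,0,0],"claw":0.4},{"linear":[0,0,-0.35],"delta_rot":[0,0,0],"claw":0.4},{"linear":[0,0,-0.6],"delta_rot":[0,0,0],"claw":0.4},{"linear":[0.16,0.22,-0.8],"delta_rot":[0,0,0.12],"claw":0.4},{"linear":[0.32,0.44,-0.8],"delta_rot":[0,0,0.25],"claw":0.4},{"linear":[0.48,0.66,-0.8],"delta_rot":[0,0,0.38],"claw":0.4},{"linear":[0.66,0.9,-0.8],"delta_rot":[0,0,0.51],"claw":0.4},{"linear":[0.66,0.9,-0.8],"delta_rot":[0,0,0.51],"claw":0.4}])

```text
clock: 6.05
position: [0.5752, 0.1232, 0.1661]
ee_rot: [0.714, 0.7, 0.0, -0.0]
force: [-0.0, -0.8, 0.4]
gripper_width: 0.573
finger_force: 42.0
```

```bash
python3 - <<'E'
from h import *
from cell import r,read_camera
s=r.read_state(); print(s["clock"],s["position"],s["gripper_width"],s["force"],s["finger_force"])
w=read_camera("wrist"); pickle.dump(w,open("w5.pkl","wb")); cv2.imwrite("pics/w5.png",w["color"])
go(s,[.606,.1572,.15],-1.2)
E
```

```text
6.05 [0.57522224 0.12316587 0.16609826] 0.5728530496681206 [-0.045706   -0.75081935  0.36903468] 42.038530111312866
linear [0.1731, 0.1505, 0.0807] rot [0.0007, -0.0015, 0.0024]
```

View pics/w5.png

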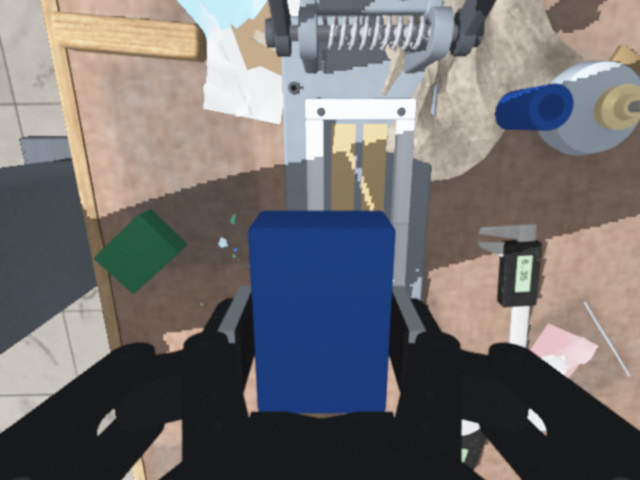

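The wrist picture shows the block held square, the nest's hinge end ahead with outer corners near (305,99) and (415,99), and the pocket's inner end near (329..392,121). I extract its edges from depth.

```bash
cat >> h.py <<'E'
def nest(w,rows):
    uv,p=cloud(w); P=p.reshape(480,640,3)
    for v in rows:
        z=P[v,:,2]; x=P[v,:,0]; k=(x>.53)&(x<.69)
        hi=(abs(z-.02)<.0035)&k; e=np.flatnonzero(np.diff(hi.astype(int)))
        print(v,[(int(i),*(1000*(onplane(w,(i+.5,v),.02)[0,:2])).round(1)) for i in e])
E
python3 - <<'E'
from h import *
w=pickle.load(open("w5.pkl","rb")); nest(w,range(125,206,10))
P=cloud(w)[1].reshape(480,640,3)
for u in (340,360,380):
    z=P[:,u,2]; print(u,[(v,*(1000*onplane(w,(u,v+.5),.02)[0,:2]).round(1),z[v].round(4),z[v+1].round(4)) for v in range(85,210) if abs(z[v]-z[v+1])>.004])
uv,p=cloud(w);b,g,rr=w["color"].reshape(-1,3).astype(int).T
k=(b>50)&(rr<60)&(b>g*1.3)&(p[:,2]>.15)&(uv[:,1]<408); zt=np.median(p[k&(uv[:,1]>240)],0)[2]; print(zt); k&=abs(p[:,2]-zt)<.004;print(rect(p[k]))
E
```

```text
125 [(305, np.float64(565.5), np.float64(192.7)), (323, np.float64(578.7), np.float64(192.5)), (396, np.float64(632.1), np.float64(191.4)), (431, np.float64(657.7), np.float64(190.9))]
135 [(305, np.float64(565.3), np.float64(185.7)), (314, np.float64(571.9), np.float64(185.5)), (315, np.float64(572.7), np.float64(185.5)), (323, np.float64(578.6), np.float64(185.4)), (395, np.float64(631.6), np.float64(184.3)), (438, np.float64(663.3), np.float64(183.7)), (439, np.float64(664.0), np.float64(183.7)), (440, np.float64(664.7), np.float64(183.6))]
145 [(306, np.float64(565.8), np.float64(178.5)), (323, np.float64(578.4), np.float64(178.2)), (395, np.float64(631.9), np.float64(177.2)), (439, np.float64(664.5), np.float64(176.5))]
155 [(306, np.float64(565.6), np.float64(171.2)), (310, np.float64(568.6), np.float64(171.1)), (311, np.float64(569.3), np.float64(171.1)), (323, np.float64(578.3), np.float64(170.9)), (395, np.float64(632.1), np.float64(169.9)), (412, np.float64(644.8), np.float64(169.6))]
165 [(306, np.float64(565.4), np.float64(163.8)), (323, np.float64(578.2), np.float64(163.
[... 1319 characters left out ...]
4(0.0102), np.float64(0.3122)), (166, np.float64(605.7), np.float64(161.9), np.float64(0.3122), np.float64(0.0098)), (209, np.float64(605.9), np.float64(128.8), np.float64(0.0104), np.float64(0.1628))]
380 [(98, np.float64(619.6), np.float64(209.9), np.float64(0.0106), np.float64(0.02)), (108, np.float64(619.8), np.float64(203.1), np.float64(0.0199), np.float64(0.3122)), (109, np.float64(619.8), np.float64(202.4), np.float64(0.3122), np.float64(0.0205)), (118, np.float64(619.9), np.float64(196.2), np.float64(0.0197), np.float64(0.0086)), (209, np.float64(621.5), np.float64(128.5), np.float64(0.0109), np.float64(0.1618))]
0.18888462828662622
(array([575.6, 124.2]), array([73.1, 51.1]), 88.53)
```

```bash
python3 - <<'E'
from h import *
from cell import r
s=r.read_state(); print(s["position"]);go(s,[.6044,.157,.05],-1.1)
E
```

```text
[0.5769775  0.12685226 0.16560587]
linear [0.1512, 0.1342, 0.5786] rot [0.0022, -0.0053, 0.0086]
```

Request:
play_rows(moves=[{"linear":[0.075,0.067,0.1],"delta_rot":[0,0,0.008],"claw":0.4},{"linear":[0.151,0.134,0.2],"delta_rot":[0,0,0.008],"claw":0.4},{"linear":[0.151,0.134,0.35],"delta_rot":[0,0,0.008],"claw":0.4},{"linear":[0.151,0.134,0.5],"delta_rot":[0,0,0.008],"claw":0.4},{"linear":[0.151,0.134,0.58],"delta_rot":[0,0,0.008],"claw":0.4},{"linear":[0.151,0.134,0.58],"delta_rot":[0,0,0.008],"claw":0.4},{"linear":[0.151,0.134,0.58],"delta_rot":[0,0,0.008],"claw":0.4}])

```text
clock: 6.8
position: [0.6017, 0.1492, 0.0507]
ee_rot: [0.716, 0.699, 0.0, 0.0]
force: [0.1, 0.2, 0.2]
gripper_width: 0.577
finger_force: 42.0
```

```bash
python3 - <<'E'
from h import *
from cell import r,read_camera
s=r.read_state(); print(s["clock"],s["position"],s["force"])
w=read_camera("wrist"); pickle.dump(w,open("w6.pkl","wb")); s=r.read_state(); print(s["position"])
nest(w,range(90,200,10))
uv,p=cloud(w); P=p.reshape(480,640,3)
for u in (300,320,340):
    z=P[:,u,2]; print(u,[(v,*(1000*onplane(w,(u,v+.5),.02)[0,:2]).round(1),z[v].round(4),z[v+1].round(4)) for v in range(40,300) if abs(z[v]-z[v+1])>.004])
k=(abs(p[:,2]-.072)<.004)&(abs(p[:,0]-.604)<.024); q=p[k]; print("block",rect(q),len(q),np.median(q[:,2]))
for v in (270,300,330): print(v,[ (int(i),*(P[v,i]*1000).round(1)) for i in np.flatnonzero(abs(P[v,:,2]-.0725)<.0025)[[0,-1]]])
go(s,[.6044,.157,.018],-1.1)
E
```

```text
6.8 [0.60170832 0.14917804 0.05066299] [0.07347083 0.24793142 0.17639668]
[0.60197802 0.14927185 0.05111895]
90 [(396, np.float64(636.7), np.float64(232.3)), (399, np.float64(638.0), np.float64(232.2)), (501, np.float64(681.9), np.float64(231.1)), (505, np.float64(683.6), np.float64(231.0)), (506, np.float64(684.1), np.float64(231.0)), (513, np.float64(687.1), np.float64(231.0)), (514, np.float64(687.5), np.float64(230.9)), (516, np.float64(688.4), np.float64(230.9))]
100 [(251, np.float64(573.8), np.float64(229.7)), (255, np.float64(575.6), np.float64(229.7)), (265, np.float64(579.9), np.float64(229.6)), (268, np.float64(581.2), np.float64(229.6)), (397, np.float64(637.3), np.float64(228.2)), (403, np.float64(639.9), np.float64(228.1)), (500, np.float64(681.9), np.float64(227.0)), (501, np.float64(682.4), np.float64(227.0)), (503, np.float64(683.2), np.float64(227.0)), (516, np.float64(688.9), np.float64(226.8))]
110 [(503, np.float64(683.7), np.float64(222.9)), (514, np.float64(688.5), np.float64(222.7))]
120 [(501, np.float64(683.3), np.float64(218.7)), (502, np.float64(683.7), np
[... 3660 characters left out ...]
float64(612.0), np.float64(196.6), np.float64(0.0197), np.float64(0.0102)), (209, np.float64(611.8), np.float64(180.2), np.float64(0.0102), np.float64(0.0477))]
block (array([604. , 180.8]), array([140.2,  48. ]), 90.0) 26113 0.07342464877152675
270 [(250, np.float64(578.0), np.float64(170.8), np.float64(71.9)), (393, np.float64(627.9), np.float64(169.2), np.float64(71.0))]
300 [(233, np.float64(571.7), np.float64(160.6), np.float64(74.1)), (410, np.float64(633.4), np.float64(159.3), np.float64(74.5))]
330 [(253, np.float64(577.9), np.float64(149.0), np.float64(74.7)), (390, np.float64(626.8), np.float64(147.5), np.float64(74.0))]
linear [0.0389, 0.011, 0.1656] rot [0.0021, -0.0002, -0.0097]
```

Request:
play_rows(moves=[{"linear":[0.04,0.012,0.0],"delta_rot":[0,0,-0.007],"claw":0.4},{"linear":[0.04,0.012,0.0],"delta_rot":[0,0,-0.007],"claw":0.4},{"linear":[0.04,0.012,0.05],"delta_rot":[0,0,-0.007],"claw":0.4},{"linear":[0.04,0.012,0.1],"delta_rot":[0,0,-0.007],"claw":0.4},{"linear":[0.04,0.012,0.14],"delta_rot":[0,0,-0.007],"claw":0.4},{"linear":[0.04,0.012,0.16],"delta_rot":[0,0,-0.007],"claw":0.4},{"linear":[0.04,0.012,0.168],"delta_rot":[0,0,-0.007],"claw":0.4},{"linear":[0.04,0.012,0.168],"delta_rot":[0,0,-0.007],"claw":0.4}])

```text
clock: 7.65
position: [0.6041, 0.1571, 0.0163]
ee_rot: [0.714, 0.7, -0.0, -0.0]
force: [0.0, 0.2, -0.6]
gripper_width: 0.574
finger_force: 42.0
```

```bash
python3 - <<'E'
from h import *
from cell import r,read_camera
s=r.read_state(); print(s["clock"],s["position"],s["force"],s["wrist_torque"],s["finger_force"])
w=read_camera("wrist"); pickle.dump(w,open("w7.pkl","wb")); cv2.imwrite("pics/w7.png",w["color"])
P=cloud(w)[1].reshape(480,640,3)
for u in (300,340):
    z=P[:,u,2]; print(u,[(v,z[v].round(4),(1000*P[v,u,:2]).round(1).tolist()) for v in range(150,260,6)])
E
```

```text
7.65 [0.60412009 0.15714087 0.01632357] [ 0.03852665  0.1672628  -0.59917674] [-0.04476833 -0.02581072 -0.00907334] 42.03395426273346
300 [(150, np.float64(0.0103), [597.7, 217.5]), (156, np.float64(0.011), [597.6, 215.2]), (162, np.float64(0.0107), [597.5, 212.9]), (168, np.float64(0.0116), [597.5, 210.7]), (174, np.float64(0.0195), [597.9, 209.3]), (180, np.float64(0.0201), [597.8, 207.2]), (186, np.float64(0.0206), [597.8, 205.0]), (192, np.float64(0.0209), [597.7, 202.8]), (198, np.float64(0.0211), [597.7, 200.6]), (204, np.float64(0.0216), [597.6, 198.5]), (210, np.float64(0.0126), [597.0, 194.2]), (216, np.float64(0.0222), [597.5, 194.0]), (222, np.float64(0.0327), [598.1, 194.3]), (228, np.float64(0.039), [598.4, 193.8]), (234, np.float64(0.0383), [598.3, 191.5]), (240, np.float64(0.0386), [598.2, 189.5]), (246, np.float64(0.0385), [598.1, 187.4]), (252, np.float64(0.0389), [598.1, 185.4]), (258, np.float64(0.039), [598.0, 183.3])]
340 [(150, np.float64(0.0099), [613.2, 217.1]), (156, np.float64(0.0104), [613.2, 214.9]), (162, np.float64(0.0101), [613.2, 212.5]), (168, np.float64(0.0112), [613.1, 210.3]), (174, np.float64(0.0193), [612.7, 209.0]), (180, np.float64(0.0201), [612.7, 206.9]), (186, np.float64(0.0193), [612.7, 204.5]), (192, np.float64(0.0197), [612.6, 202.3]), (198, np.float64(0.0206), [612.6, 200.2]), (204, np.float64(0.0199), [612.6, 197.8]), (210, np.float64(0.0138), [612.9, 194.1]), (216, np.float64(0.0221), [612.5, 193.7]), (222, np.float64(0.0317), [612.0, 193.8]), (228, np.float64(0.0391), [611.7, 193.6]), (234, np.float64(0.0389), [611.7, 191.5]), (240, np.float64(0.0384), [611.7, 189.2]), (246, np.float64(0.0397), [611.6, 187.5]), (252, np.float64(0.039), [611.6, 185.1]), (258, np.float64(0.0397), [611.6, 183.2])]
```

Request:
play_rows(moves=[{"linear":[0,0,0.003],"delta_rot":[0,0,0],"claw":0.4},{"linear":[0,0,0.003],"delta_rot":[0,0,0],"claw":0.75},{"linear":[0,0,0.003],"delta_rot":[0,0,0],"claw":0.75},{"linear":[0,0,0.003],"delta_rot":[0,0,0],"claw":0.75},{"linear":[0,0,0.003],"delta_rot":[0,0,0],"claw":0.75},{"linear":[0,0,-0.2],"delta_rot":[0,0,0],"claw":0.75},{"linear":[0,0,-0.4],"delta_rot":[0,0,0],"claw":0.75},{"linear":[0,0,-0.6],"delta_rot":[0,0,0],"claw":0.75}])

```text
clock: 8.5
position: [0.604, 0.1571, 0.138]
ee_rot: [0.714, 0.7, -0.0, 0.0]
force: [-0.3, 0.1, -0.7]
gripper_width: 0.747
finger_force: 0.0
```

```bash
python3 - <<'E'
from h import *
from cell import r,read_camera
s=r.read_state(); print(s["clock"],s["position"],s["force"])
w=read_camera("wrist"); pickle.dump(w,open("w8.pkl","wb")); cv2.imwrite("pics/w8.png",w["color"])
uv,p=cloud(w);b,g,rr=w["color"].reshape(-1,3).astype(int).T
k=(b>60)&(rr<80)&(b>g*1.3)&(abs(p[:,2]-.038)<.005)&(abs(p[:,0]-.604)<.05)&(abs(p[:,1]-.157)<.06)
print(k.sum(),np.median(p[k],0),rect(p[k])); q=p[k]; A=np.c_[q[:,:2]-q[:,:2].mean(0),np.ones(len(q))]; print("plane",np.linalg.lstsq(A,q[:,2],rcond=None)[0])
go(s,[.428,.0962,.12],-49.8)
E
```

```text
8.5 [0.60396597 0.1571169  0.13801835] [-0.30711964  0.13778053 -0.69694646]
8005 [0.60486056 0.1598063  0.03812887] (array([604.8, 157. ]), array([75. , 49.9]), 88.76)
plane [-0.00066802 -0.0021403   0.03811077]
linear [-0.3227, -0.8733, 0.0903] rot [-0.0002, 0.0006, 1.697]
```

The large block is seated: centre (604.8,157.0), flat, top at 38.1 mm. Next is the small block.

Request:
play_rows(moves=[{"linear":[-0.08,-0.2,0],"delta_rot":[0,0,0.2],"claw":0.75},{"linear":[-0.16,-0.42,0],"delta_rot":[0,0,0.45],"claw":0.75},{"linear":[-0.24,-0.65,0.04],"delta_rot":[0,0,0.7],"claw":0.75},{"linear":[-0.32,-0.87,0.09],"delta_rot":[0,0,0.95],"claw":0.75},{"linear":[-0.32,-0.87,0.09],"delta_rot":[0,0,0.95],"claw":0.75},{"linear":[-0.32,-0.87,0.09],"delta_rot":[0,0,0.95],"claw":0.75}])

```text
clock: 9.15
position: [0.4288, 0.0968, 0.1187]
ee_rot: [0.859, 0.512, 0.0, -0.0]
force: [0.2, -0.1, 0.5]
gripper_width: 0.752
finger_force: 0.0
```

Request:
play_rows(moves=[{"linear":[0,0,0],"delta_rot":[0,0,0.25],"claw":0.7},{"linear":[0,0,0],"delta_rot":[0,0,0.5],"claw":0.7},{"linear":[0,0,0],"delta_rot":[0,0,0.747],"claw":0.7},{"linear":[0,0,0],"delta_rot":[0,0,0.747],"claw":0.7},{"linear":[0,0,0],"delta_rot":[0,0,0.747],"claw":0.7},{"linear":[0,0,0],"delta_rot":[0,0,0.747],"claw":0.7}])

```text
clock: 9.75
position: [0.4293, 0.0969, 0.1185]
ee_rot: [0.938, 0.345, 0.0, 0.0]
force: [-0.2, 0.8, 0.4]
gripper_width: 0.701
finger_force: 0.0
```

```bash
python3 - <<'E'
from h import *
from cell import r,read_camera
s=r.read_state(); print(s["clock"],s["position"],s["qpos"].round(2))
w=read_camera("wrist"); pickle.dump(w,open("w9.pkl","wb")); cv2.imwrite("pics/w9.png",w["color"])
uv,p=cloud(w);b,g,rr=w["color"].reshape(-1,3).astype(int).T
k=(g>b+15)&(g>rr+25)&(abs(p[:,2]-.024)<.003)&(abs(p[:,0]-.428)<.06)&(abs(p[:,1]-.096)<.06)
print(k.sum(),np.median(p[k],0),rect(p[k]),uv[k].min(0),uv[k].max(0)); c,sz,a=rect(p[k])
go(s,[.428,.0962,.004],-49.8)
E
```

```text
9.75 [0.42929629 0.09693148 0.11852428] [-0.48  0.75  0.34  2.09 -0.63  0.4  -0.51]
4986 [0.42914796 0.09728801 0.02415957] (array([427.9,  96.3]), array([54.9, 41.1]), 40.2) [288 197] [351 277]
linear [-0.0075, -0.0015, 0.5726] rot [0.0005, -0.0008, 0.0071]
```

Request:
play_rows(moves=[{"linear":[-0.0075,-0.002,0.25],"delta_rot":[0,0,0.007],"claw":0.7},{"linear":[-0.0075,-0.002,0.45],"delta_rot":[0,0,0.007],"claw":0.7},{"linear":[-0.0075,-0.002,0.55],"delta_rot":[0,0,0.007],"claw":0.7},{"linear":[-0.0075,-0.002,0.578],"delta_rot":[0,0,0.007],"claw":0.7},{"linear":[-0.0075,-0.002,0.578],"delta_rot":[0,0,0.007],"claw":0.5},{"linear":[-0.0075,-0.002,0.578],"delta_rot":[0,0,0.007],"claw":0.35},{"linear":[-0.0075,-0.002,0.578],"delta_rot":[0,0,0.007],"claw":0.35},{"linear":[-0.0075,-0.002,0.578],"delta_rot":[0,0,0.007],"claw":0.35}])

```text
clock: 10.6
position: [0.4279, 0.0965, 0.0036]
ee_rot: [0.94, 0.342, 0.001, 0.0]
force: [0.9, 0.3, 0.2]
gripper_width: 0.48
finger_force: 40.7
```

Request:
play_rows(moves=[{"linear":[0,0,0],"delta_rot":[0,0,0],"claw":0.35},{"linear":[0,0,0],"delta_rot":[0,0,0],"claw":0.35},{"linear":[0,0,0],"delta_rot":[0,0,0],"claw":0.35}])

```text
clock: 10.9
position: [0.4278, 0.0964, 0.0036]
ee_rot: [0.94, 0.342, 0.001, 0.0]
force: [0.7, 1.0, 10.4]
gripper_width: 0.48
finger_force: 42.1
```

```bash
python3 - <<'E'
from h import *
from cell import r,read_camera
s=r.read_state(); print(s["clock"],s["position"],s["gripper_width"],s["finger_force"],s["force"])
w=read_camera("wrist"); pickle.dump(w,open("w10.pkl","wb"))
uv,p=cloud(w);b,g,rr=w["color"].reshape(-1,3).astype(int).T
k=(g>b+15)&(g>rr+25)&(abs(p[:,2]-.024)<.003)&(abs(p[:,0]-.428)<.06)&(abs(p[:,1]-.096)<.06)
print(k.sum(),np.median(p[k],0),rect(p[k])); print(tips(w,.009,.1),tips(w,.014,.1))
go(s,[.605,.0885,.1],-1.1); go(s,[.45,.0962,.1],-25)
E
```

```text
10.9 [0.42783687 0.09644286 0.0035521 ] 0.48001768586551824 42.078543305397034 [ 0.72428529  1.04302223 10.41457265]
15308 [0.43045572 0.09748033 0.02417303] (array([428.4,  96. ]), array([55.8, 41.6]), 39.83)
[[0.4202, 0.1223, 0.013], [0.4531, 0.0836, 0.0129]] [[0.4204, 0.1219, 0.0145], [0.453, 0.0822, 0.0146]]
linear [0.6532, 0.6004, -0.4812] rot [0.0018, -0.0016, -1.7057]
linear [0.0846, 0.0724, -0.4821] rot [0.0014, -0.0019, -0.8715]
```

Request:
play_rows(moves=[{"linear":[0,0,-0.1],"delta_rot":[0,0,0],"claw":0.35},{"linear":[0,0,-0.3],"delta_rot":[0,0,0],"claw":0.35},{"linear":[0,0,-0.5],"delta_rot":[0,0,-0.1],"claw":0.35},{"linear":[0.16,0.15,-0.55],"delta_rot":[0,0,-0.3],"claw":0.35},{"linear":[0.32,0.3,-0.55],"delta_rot":[0,0,-0.5],"claw":0.35},{"linear":[0.48,0.45,-0.55],"delta_rot":[0,0,-0.7],"claw":0.35},{"linear":[0.65,0.6,-0.55],"delta_rot":[0,0,-0.9],"claw":0.35},{"linear":[0.65,0.6,-0.55],"delta_rot":[0,0,-0.9],"claw":0.35}])

```text
clock: 11.75
position: [0.6089, 0.0873, 0.1133]
ee_rot: [0.839, 0.545, 0.002, 0.002]
force: [-1.1, -0.6, -0.8]
gripper_width: 0.481
finger_force: 40.9
```

Request:
play_rows(moves=[{"linear":[0,0,0],"delta_rot":[0,0,-0.25],"claw":0.35},{"linear":[0,0,0],"delta_rot":[0,0,-0.5],"claw":0.35},{"linear":[0,0,0],"delta_rot":[0,0,-0.7],"claw":0.35},{"linear":[0,0,0],"delta_rot":[0,0,-0.8],"claw":0.35},{"linear":[0,0,0],"delta_rot":[0,0,-0.8],"claw":0.35},{"linear":[0,0,0],"delta_rot":[0,0,-0.8],"claw":0.35}])

```text
clock: 12.35
position: [0.604, 0.0879, 0.1131]
ee_rot: [0.716, 0.698, -0.0, -0.0]
force: [0.7, 0.2, -0.8]
gripper_width: 0.48
finger_force: 40.9
```

```bash
python3 - <<'E'
from h import *
from cell import r,read_camera
s=r.read_state(); print(s["clock"],s["position"],s["gripper_width"],s["finger_force"])
w=read_camera("wrist"); pickle.dump(w,open("w11.pkl","wb")); cv2.imwrite("pics/w11.png",w["color"])
uv,p=cloud(w);b,g,rr=w["color"].reshape(-1,3).astype(int).T
k=(g>b+10)&(g>rr+15)&(p[:,2]>.1)&(abs(p[:,0]-.604)<.06); z=np.median(p[k,2]); k&=abs(p[:,2]-z)<.003
print(k.sum(),np.median(p[k],0),rect(p[k]))
k=(b>60)&(rr<80)&(b>g*1.3)&(abs(p[:,2]-.038)<.005)&(abs(p[:,0]-.604)<.05)&(abs(p[:,1]-.157)<.06)
print(k.sum(),rect(p[k]))
nest(w,range(60,240,20))
go(s,[.6038,.0887,.05],-1.1)
E
```

```text
12.35 [0.60398089 0.08787702 0.11305137] 0.48011315891197676 40.898401737213135
15289 [0.6046028  0.09049796 0.13356054] (array([604.4,  87.7]), array([55.2, 42. ]), 88.12)
12257 (array([605. , 156.4]), array([74. , 49.6]), 88.65)
60 [(249, np.float64(565.9), np.float64(193.9)), (271, np.float64(578.5), np.float64(193.6)), (365, np.float64(632.3), np.float64(192.3)), (402, np.float64(653.5), np.float64(191.7)), (403, np.float64(654.1), np.float64(191.7)), (407, np.float64(656.3), np.float64(191.7))]
80 [(250, np.float64(565.7), np.float64(183.2)), (272, np.float64(578.4), np.float64(182.9)), (365, np.float64(632.4), np.float64(181.6)), (389, np.float64(646.3), np.float64(181.3)), (390, np.float64(646.9), np.float64(181.3)), (419, np.float64(663.7), np.float64(180.8))]
100 [(251, np.float64(565.4), np.float64(172.3)), (273, np.float64(578.4), np.float64(172.0)), (364, np.float64(631.9), np.float64(170.7)), (386, np.float64(644.9), np.float64(170.4))]
120 [(252, np.float64(565.2), np.float64(161.0)), (274, np.float64(578.3), np.float64(160.7)), (364, np.float64(632.0), np.float64(159.4
[... 423 characters left out ...]
, np.float64(631.6), np.float64(135.9)), (384, np.float64(644.4), np.float64(135.6))]
180 [(256, np.float64(565.0), np.float64(125.3)), (276, np.float64(577.4), np.float64(125.0)), (362, np.float64(631.0), np.float64(123.7)), (383, np.float64(644.1), np.float64(123.4))]
200 [(257, np.float64(564.7), np.float64(112.6)), (284, np.float64(581.8), np.float64(112.2)), (355, np.float64(626.7), np.float64(111.1)), (382, np.float64(643.7), np.float64(110.7))]
220 [(258, np.float64(564.4), np.float64(99.6)), (285, np.float64(581.8), np.float64(99.2)), (355, np.float64(626.7), np.float64(98.1)), (382, np.float64(644.0), np.float64(97.7))]
linear [0.0041, -0.0009, 0.3153] rot [-0.0003, 0.0003, -0.0102]
```

View pics/w11.png

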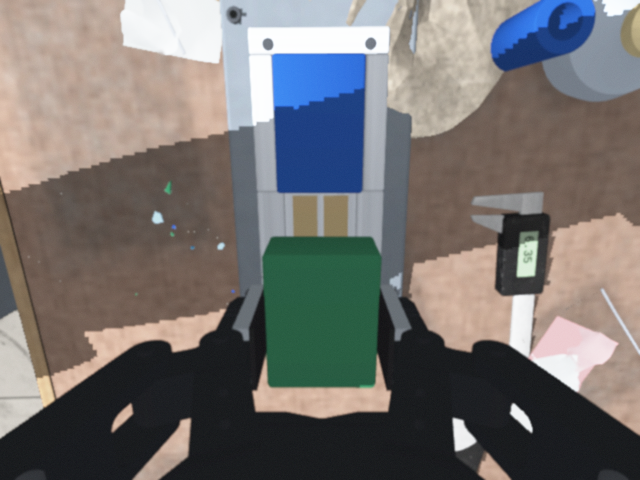

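The small block is held square over the narrow end, with pocket edges at x = 581.8 and 626.7 mm. The large block sits well at (320,120). Lowering now.

Request:
play_rows(moves=[{"linear":[0.005,-0.002,0.15],"delta_rot":[0,0,-0.018],"claw":0.35},{"linear":[0.005,-0.002,0.27],"delta_rot":[0,0,-0.018],"claw":0.35},{"linear":[0.005,-0.002,0.36],"delta_rot":[0,0,-0.018],"claw":0.35},{"linear":[0.005,-0.002,0.42],"delta_rot":[0,0,-0.018],"claw":0.35},{"linear":[0.005,-0.002,0.45],"delta_rot":[0,0,-0.018],"claw":0.35},{"linear":[0.005,-0.002,0.47],"delta_rot":[0,0,-0.018],"claw":0.35},{"linear":[0.005,-0.002,0.478],"delta_rot":[0,0,-0.018],"claw":0.35},{"linear":[0.005,-0.002,0.478],"delta_rot":[0,0,-0.018],"claw":0.35}])

```text
clock: 13.2
position: [0.6041, 0.0889, 0.0179]
ee_rot: [0.712, 0.702, 0.0, 0.0]
force: [-0.4, 0.2, 0.2]
gripper_width: 0.477
finger_force: 40.9
```

```bash
python3 - <<'E'
from h import *
from cell import r,read_camera
s=r.read_state(); print(s["clock"],s["position"],s["force"],s["wrist_torque"],s["finger_force"])
w=read_camera("wrist")
uv,p=cloud(w);b,g,rr=w["color"].reshape(-1,3).astype(int).T
k=(g>b+10)&(g>rr+15)&(p[:,2]>.03)&(abs(p[:,0]-.604)<.03)&(abs(p[:,1]-.089)<.04)
print(k.sum(),np.median(p[k],0)); k&=abs(p[:,2]-np.median(p[k,2]))<.004; print(rect(p[k]))
E
```

```text
13.2 [0.60410415 0.08888418 0.01785704] [-0.39945415  0.24847906  0.18278711] [-0.0290532  -0.02034111  0.00590317] 40.94739496707916
15809 [0.60463907 0.09240264 0.03835003]
(array([604.3,  88.7]), array([55.1, 42.2]), 88.95)
```

Request:
play_rows(moves=[{"linear":[0,0,0],"delta_rot":[0,0,0],"claw":0.6},{"linear":[0,0,0],"delta_rot":[0,0,0],"claw":0.65},{"linear":[0,0,0],"delta_rot":[0,0,0],"claw":0.65},{"linear":[0,0,0],"delta_rot":[0,0,0],"claw":0.65},{"linear":[0,0,-0.2],"delta_rot":[0,0,0],"claw":0.65},{"linear":[0,0,-0.45],"delta_rot":[0,0,0],"claw":0.65},{"linear":[0,0,-0.7],"delta_rot":[0,0,0],"claw":0.65},{"linear":[0,0,-0.7],"delta_rot":[0,0,0],"claw":0.65}])

```text
clock: 14.05
position: [0.6061, 0.0889, 0.1634]
ee_rot: [0.712, 0.702, 0.003, 0.003]
force: [0.2, 0.2, -1.2]
gripper_width: 0.651
finger_force: 0.0
```

```bash
python3 - <<'E'
from h import *
from cell import r,read_camera
s=r.read_state(); print(s["clock"],s["position"],s["qpos"].round(2))
w=read_camera("wrist"); pickle.dump(w,open("w12.pkl","wb"))
uv,p=cloud(w);b,g,rr=w["color"].reshape(-1,3).astype(int).T
near=(abs(p[:,2]-.038)<.005)&(abs(p[:,0]-.604)<.05)
for n,k in(("green",(g>b+10)&(g>rr+15)&near),("blue",near&(b>60)&(rr<80)&(b>g*1.3)&(abs(p[:,1]-.157)<.06))):
    q=p[k]; A=np.c_[q[:,:2]-q[:,:2].mean(0),np.ones(len(q))]; print(n,rect(q),np.linalg.lstsq(A,q[:,2],rcond=None)[0])
go(s,[.608,.2,.345],88.9);go(s,[.608,.338,.345],88.9)
E
```

```text
14.05 [0.60613505 0.0888686  0.16340465] [-0.33  0.86  0.28  1.44 -0.27  0.88  0.02]
green (array([604.6,  88.6]), array([55.1, 41.1]), 89.57) [-0.00010962 -0.00359685  0.03812313]
blue (array([605. , 156.3]), array([74.3, 49.9]), 88.4) [-0.00011642  0.00148444  0.03812999]
linear [0.5568, 0.0096, -0.9073] rot [0.0153, 0.0116, -3.1303]
linear [1.2467, 0.0002, -0.9066] rot [0.0153, 0.0116, -3.1303]
```

Both blocks lie flat with tops at 38.1 mm. On to the handle.

Request:
play_rows(moves=[{"linear":[0,0,-0.2],"delta_rot":[0,0,-0.25],"claw":0.7},{"linear":[0,0,-0.4],"delta_rot":[0,0,-0.5],"claw":0.7},{"linear":[0,0,-0.6],"delta_rot":[0,0,-0.75],"claw":0.7},{"linear":[0,0,-0.8],"delta_rot":[0,0,-1],"claw":0.7},{"linear":[0,0,-0.9],"delta_rot":[0,0,-1],"claw":0.7},{"linear":[0,0,-0.9],"delta_rot":[0,0,-1],"claw":0.7}])

```text
clock: 14.7
position: [0.6044, 0.0888, 0.339]
ee_rot: [0.516, 0.857, 0.001, 0.001]
force: [-0.1, -0.9, -0.9]
gripper_width: 0.698
finger_force: 0.0
```

Request:
play_rows(moves=[{"linear":[0.13,0.07,0],"delta_rot":[0,0,-0.25],"claw":0.7},{"linear":[0.27,0.15,0],"delta_rot":[0,0,-0.5],"claw":0.7},{"linear":[0.4,0.22,0],"delta_rot":[0,0,-0.75],"claw":0.7},{"linear":[0.55,0.3,0],"delta_rot":[0,0,-1],"claw":0.7},{"linear":[0.55,0.3,0],"delta_rot":[0,0,-1],"claw":0.7},{"linear":[0.55,0.3,0],"delta_rot":[0,0,-1],"claw":0.7}])

```text
clock: 15.3
position: [0.6052, 0.2144, 0.3356]
ee_rot: [0.288, 0.958, -0.001, -0.001]
force: [-0.8, -1.2, -0.3]
gripper_width: 0.703
finger_force: 0.0
```

Request:
play_rows(moves=[{"linear":[0.09,0.13,0],"delta_rot":[0,0,-0.25],"claw":0.7},{"linear":[0.17,0.26,0],"delta_rot":[0,0,-0.5],"claw":0.7},{"linear":[0.26,0.39,0],"delta_rot":[0,0,-0.75],"claw":0.7},{"linear":[0.345,0.515,0],"delta_rot":[0,0,-1],"claw":0.7},{"linear":[0.345,0.515,0],"delta_rot":[0,0,-1],"claw":0.7},{"linear":[0.345,0.515,0],"delta_rot":[0,0,-1],"claw":0.7}])

```text
clock: 15.9
position: [0.605, 0.3373, 0.3363]
ee_rot: [0.043, 0.999, -0.001, -0.0]
force: [0.3, -0.7, -0.4]
gripper_width: 0.701
finger_force: 0.0
```

```bash
python3 - <<'E'
from h import *
from cell import r,read_camera
s=r.read_state(); print(s["clock"],s["position"],s["qpos"].round(2),s["qvel"].round(2))
w=read_camera("wrist"); pickle.dump(w,open("w13.pkl","wb")); cv2.imwrite("pics/w13.png",w["color"])
uv,p=cloud(w); k=(p[:,2]>.25)&(p[:,2]<.31)&(abs(p[:,1]-.338)<.03)&(abs(p[:,0]-.609)<.035)
print(k.sum(),[ (x,np.round(p[k&(abs(p[:,0]-x)<.005)].max(0),4),np.round(p[k&(abs(p[:,0]-x)<.005)].min(0),4)) for x in(.58,.6,.62,.64) if (k&(abs(p[:,0]-x)<.005)).any()])
go(s,[.609,.338,.3],88.9)
E
```

```text
15.9 [0.60497861 0.33734208 0.3362666 ] [-0.54  0.88 -0.06  0.67  0.04  1.59  0.91] [ 0.02 -0.02  0.01  0.01  0.   -0.   -0.01]
3600 [(0.58, array([0.585 , 0.3471, 0.2952]), array([0.575 , 0.331 , 0.2848])), (0.6, array([0.605 , 0.3465, 0.295 ]), array([0.595 , 0.3307, 0.284 ])), (0.62, array([0.625 , 0.3462, 0.2951]), array([0.615 , 0.3304, 0.2846])), (0.64, array([0.644 , 0.3459, 0.2951]), array([0.635 , 0.33  , 0.2851]))]
linear [-0.0199, 0.0053, 0.1813] rot [-0.0028, -0.0016, -0.1346]
```

View pics/w13.png

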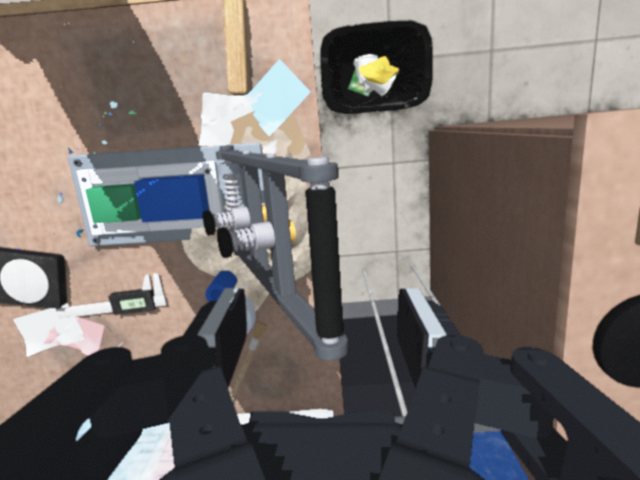

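Request:
play_rows(moves=[{"linear":[-0.02,0.009,0],"delta_rot":[0,0,-0.135],"claw":0.7},{"linear":[-0.02,0.009,0.12],"delta_rot":[0,0,-0.135],"claw":0.7},{"linear":[-0.02,0.009,0.25],"delta_rot":[0,0,-0.135],"claw":0.7},{"linear":[-0.02,0.009,0.37],"delta_rot":[0,0,-0.135],"claw":0.7},{"linear":[-0.02,0.009,0.37],"delta_rot":[0,0,-0.135],"claw":0.5},{"linear":[-0.02,0.009,0.37],"delta_rot":[0,0,-0.135],"claw":0.3},{"linear":[-0.02,0.009,0.37],"delta_rot":[0,0,-0.135],"claw":0.1},{"linear":[-0.02,0.009,0.37],"delta_rot":[0,0,-0.135],"claw":0.05}], grip_force=50)

```text
clock: 16.75
position: [0.6094, 0.3396, 0.2648]
ee_rot: [0.009, 1.0, 0.001, 0.001]
force: [1.9, 1.0, 6.1]
gripper_width: 0.171
finger_force: 48.9
```

Request:
play_rows(moves=[{"linear":[0,0,0],"delta_rot":[0,0,0],"claw":0.05},{"linear":[0,0,0],"delta_rot":[0,0,0],"claw":0.05},{"linear":[0,0,0],"delta_rot":[0,0,0],"claw":0.05}])

```text
clock: 17.05
position: [0.6094, 0.3398, 0.2646]
ee_rot: [0.009, 1.0, 0.001, 0.001]
force: [1.8, 1.1, 6.5]
gripper_width: 0.17
finger_force: 49.0
```

```bash
python3 - <<'E'
from h import *
from cell import r,read_camera
s=r.read_state(); print(s["clock"],s["position"],s["ee_rot"],s["gripper_width"],s["force"],s["finger_force"])
w=read_camera("wrist"); pickle.dump(w,open("w14.pkl","wb")); d=read_camera("side"); pickle.dump(d,open("s14.pkl","wb"))
im=np.zeros((480,800,3),np.uint8); im[:300,:400]=cv2.resize(w["color"],(400,300)); im[:480,400:]=cv2.resize(d["color"][60:260,250:417],(400,480)); cv2.imwrite("pics/g14.png",im)
print(tips(w,.24,.33))
E
```

```text
17.05 [0.60944815 0.33978825 0.26464821] [8.57990547e-03 9.99962296e-01 6.25293585e-04 1.18393527e-03] 0.16953971859011646 [1.80182616 1.09699206 6.46839032] 48.950398564338684
[[0.6067, 0.2736, 0.24], [0.5992, 0.3514, 0.272]]
```

View pics/g14.png

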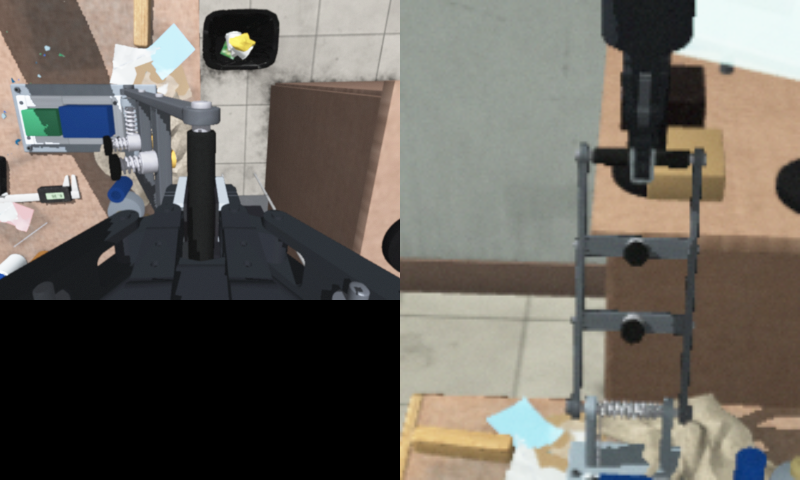

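The bar is gripped in the middle. Now I swing it along its 232 mm arc in the tool's y–z plane, stopping at about 10° above level.

Request:
play_rows(moves=[{"linear":[0,-0.0935,-0.0387],"delta_rot":[0,0,0],"claw":0.05},{"linear":[0,-0.19,-0.0692],"delta_rot":[0,0,0],"claw":0.05},{"linear":[0,-0.289,-0.0911],"delta_rot":[0,0,0],"claw":0.05},{"linear":[0,-0.389,-0.104],"delta_rot":[0,0,0],"claw":0.05},{"linear":[0,-0.49,-0.109],"delta_rot":[0,0,0],"claw":0.05},{"linear":[0,-0.591,-0.104],"delta_rot":[0,0,0],"claw":0.05},{"linear":[0,-0.692,-0.091],"delta_rot":[0,0,0],"claw":0.05},{"linear":[0,-0.79,-0.069],"delta_rot":[0,0,0],"claw":0.05}])

```text
clock: 17.95
position: [0.6066, 0.1815, 0.2785]
ee_rot: [0.008, 1.0, 0.001, 0.001]
force: [4.2, 3.4, 2.4]
gripper_width: 0.163
finger_force: 52.5
```

Request:
play_rows(moves=[{"linear":[0,-0.0965,0.0305],"delta_rot":[0,0,0],"claw":0.05},{"linear":[0,-0.19,0.069],"delta_rot":[0,0,0],"claw":0.05},{"linear":[0,-0.28,0.116],"delta_rot":[0,0,0],"claw":0.05},{"linear":[0,-0.365,0.17],"delta_rot":[0,0,0],"claw":0.05},{"linear":[0,-0.445,0.232],"delta_rot":[0,0,0],"claw":0.05},{"linear":[0,-0.52,0.3],"delta_rot":[0,0,0],"claw":0.05},{"linear":[0,-0.588,0.375],"delta_rot":[0,0,0],"claw":0.05},{"linear":[0,-0.65,0.455],"delta_rot":[0,0,0],"claw":0.05}])

```text
clock: 18.75
position: [0.6044, 0.0518, 0.1864]
ee_rot: [0.008, 1.0, 0.001, 0.001]
force: [1.5, 5.3, 0.3]
gripper_width: 0.164
finger_force: 53.5
```

Request:
play_rows(moves=[{"linear":[0,-0.054,0.085],"delta_rot":[0,0,0],"claw":0.05},{"linear":[0,-0.101,0.175],"delta_rot":[0,0,0],"claw":0.05},{"linear":[0,-0.14,0.269],"delta_rot":[0,0,0],"claw":0.05},{"linear":[0,-0.17,0.365],"delta_rot":[0,0,0],"claw":0.05},{"linear":[0,-0.184,0.424],"delta_rot":[0,0,0],"claw":0.05},{"linear":[0,-0.192,0.464],"delta_rot":[0,0,0],"claw":0.05},{"linear":[0,-0.192,0.464],"delta_rot":[0,0,0],"claw":0.05}])

```text
clock: 19.45
position: [0.6037, 0.0133, 0.0931]
ee_rot: [0.008, 1.0, 0.0, 0.0]
force: [1.6, 1.4, 3.2]
gripper_width: 0.167
finger_force: 54.2
```

```bash
cat > chk.py <<'E'
from h import *
from cell import r,read_camera
s=r.read_state(); print(s["clock"],s["position"],s["force"],s["finger_force"],s["gripper_width"])
w=read_camera("wrist"); pickle.dump(w,open("wc.pkl","wb")); cv2.imwrite("pics/wc.png",w["color"])
for n in("side","top"):
    d=read_camera(n); pickle.dump(d,open(n+"c.pkl","wb")); uv,p=cloud(d); c=d["color"].reshape(-1,3)
    # frame side arms: tops along y
    for x0 in(.552,.656):
        k=(abs(p[:,0]-x0)<.012)&(p[:,1]>.0)&(p[:,1]<.25)&(p[:,2]>.055)&(p[:,2]<.16)
        print(n,x0,[(y,np.percentile(p[k&(abs(p[:,1]-y)<.006),2],90).round(4)) for y in(.02,.04,.06,.08,.1,.12,.14,.16,.18,.2,.22) if (k&(abs(p[:,1]-y)<.006)).sum()>3])
print(r.read_state()["position"])
E
python3 chk.py
```

```text
19.45 [0.60373578 0.01331635 0.09306194] [1.61548643 1.38438518 3.20191704] 54.16657626628876 0.16650242334285728
side 0.552 [(0.02, np.float64(0.1254)), (0.04, np.float64(0.1197)), (0.06, np.float64(0.1161)), (0.08, np.float64(0.1116)), (0.1, np.float64(0.1084)), (0.12, np.float64(0.1046)), (0.14, np.float64(0.1012)), (0.16, np.float64(0.0977)), (0.18, np.float64(0.0938))]
side 0.656 [(0.02, np.float64(0.1226)), (0.04, np.float64(0.1183)), (0.06, np.float64(0.115)), (0.08, np.float64(0.1104)), (0.1, np.float64(0.1085)), (0.12, np.float64(0.105)), (0.14, np.float64(0.1009)), (0.16, np.float64(0.0978)), (0.18, np.float64(0.0948))]
top 0.552 [(0.04, np.float64(0.122)), (0.06, np.float64(0.1176)), (0.08, np.float64(0.1137)), (0.1, np.float64(0.1105)), (0.12, np.float64(0.1063)), (0.14, np.float64(0.1038)), (0.16, np.float64(0.099)), (0.18, np.float64(0.0951)), (0.2, np.float64(0.0936)), (0.22, np.float64(0.0888))]
top 0.656 [(0.06, np.float64(0.118)), (0.08, np.float64(0.1135)), (0.1, np.float64(0.1096)), (0.12, np.float64(0.1063)), (0.14, np.float64(0.1032)), (0.16, np.float64(0.0994)), (0.18, np.float64(0.0957)), (0.2, np.float64(0.0931)), (0.22, np.float64(0.0879))]
[0.60374798 0.01348241 0.09399926]
```

Request:
play_rows(moves=[{"linear":[0,-0.006,0.04],"delta_rot":[0,0,0],"claw":0.05},{"linear":[0,-0.011,0.08],"delta_rot":[0,0,0],"claw":0.05},{"linear":[0,-0.014,0.11],"delta_rot":[0,0,0],"claw":0.05},{"linear":[0,-0.016,0.14],"delta_rot":[0,0,0],"claw":0.05},{"linear":[0,-0.017,0.16],"delta_rot":[0,0,0],"claw":0.05},{"linear":[0,-0.0175,0.18],"delta_rot":[0,0,0],"claw":0.05},{"linear":[0,-0.0175,0.19],"delta_rot":[0,0,0],"claw":0.05},{"linear":[0,-0.0175,0.19],"delta_rot":[0,0,0],"claw":0.05}], grip_force=60)

```text
clock: 20.4
position: [0.6037, 0.0098, 0.0554]
ee_rot: [0.008, 1.0, -0.0, 0.0]
force: [2.6, 3.3, 9.7]
gripper_width: 0.163
finger_force: 61.5
```

```bash
python3 chk.py; python3 - <<'E'
import cv2,pickle,numpy as np
d=pickle.load(open("sidec.pkl","rb")); a=cv2.resize(d["color"][180:350,260:430],(600,600),interpolation=cv2.INTER_CUBIC); cv2.imwrite("pics/f1.png",a)
E
```

```text
20.4 [0.60366802 0.00981416 0.05537628] [2.62110213 3.26673771 9.74911477] 61.50977969169617 0.16274221510023837
side 0.552 [(0.02, np.float64(0.0879)), (0.04, np.float64(0.0858)), (0.06, np.float64(0.0871)), (0.08, np.float64(0.0859)), (0.1, np.float64(0.0861)), (0.12, np.float64(0.0855)), (0.14, np.float64(0.0847))]
side 0.656 [(0.02, np.float64(0.0875)), (0.04, np.float64(0.0868)), (0.06, np.float64(0.0864)), (0.08, np.float64(0.0859)), (0.1, np.float64(0.0863)), (0.12, np.float64(0.0859)), (0.14, np.float64(0.0845))]
top 0.552 [(0.04, np.float64(0.0879)), (0.06, np.float64(0.0878)), (0.08, np.float64(0.0878)), (0.1, np.float64(0.0881)), (0.12, np.float64(0.086)), (0.14, np.float64(0.0868)), (0.16, np.float64(0.0858)), (0.18, np.float64(0.0855)), (0.2, np.float64(0.0846)), (0.22, np.float64(0.0851))]
top 0.656 [(0.06, np.float64(0.0879)), (0.08, np.float64(0.0871)), (0.1, np.float64(0.0881)), (0.12, np.float64(0.0878)), (0.14, np.float64(0.0864)), (0.16, np.float64(0.0861)), (0.18, np.float64(0.0858)), (0.2, np.float64(0.0861)), (0.22, np.float64(0.0841))]
[0.60368765 0.009839   0.0555796 ]
```

View pics/f1.png

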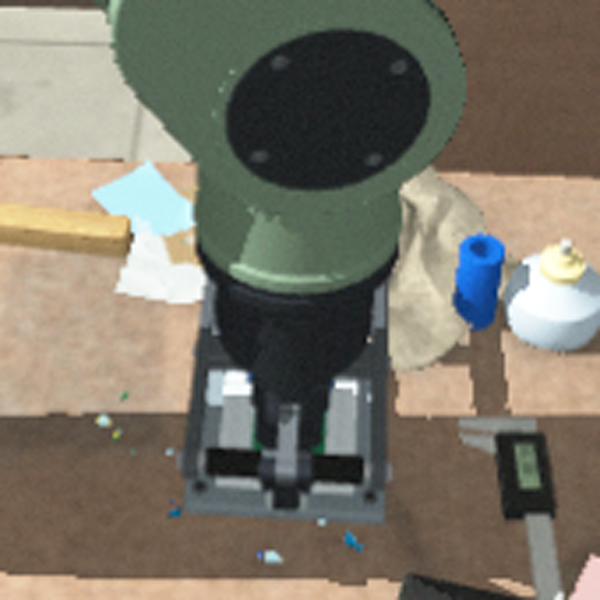

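The frame is slightly above level (about 0.015–0.018 rad, 9.7 N). I press about 3.5 mm more and hold.

Request:
play_rows(moves=[{"linear":[0,0,0.009],"delta_rot":[0,0,0],"claw":0.05},{"linear":[0,0,0.018],"delta_rot":[0,0,0],"claw":0.05},{"linear":[0,0,0.018],"delta_rot":[0,0,0],"claw":0.05},{"linear":[0,0,0.018],"delta_rot":[0,0,0],"claw":0.05}])

```text
clock: 20.95
position: [0.6037, 0.0098, 0.0521]
ee_rot: [0.008, 1.0, -0.0, 0.001]
force: [0.6, 3.4, 13.8]
gripper_width: 0.165
finger_force: 61.8
```

```bash
python3 chk.py; python3 - <<'E'
import sys; sys.path.insert(0,".")
from h import *
for n in("topc","sidec"):
    d=pickle.load(open(f"{n}.pkl","rb")); uv,p=cloud(d)
    k=(np.minimum(abs(p[:,0]-.552),abs(p[:,0]-.656))<.008)&(p[:,1]>.04)&(p[:,1]<.21)&(abs(p[:,2]-.086)<.004); q=p[k]
    print(n,k.sum(),np.polyfit(q[:,1],q[:,2],1))
E
```

```text
20.95 [0.60368426 0.00982005 0.05214276] [ 0.64773727  3.39890365 13.80615477] 61.83985948562622 0.16496158321333568
side 0.552 [(0.02, np.float64(0.0842)), (0.04, np.float64(0.0842)), (0.06, np.float64(0.084)), (0.08, np.float64(0.0834)), (0.1, np.float64(0.0844)), (0.12, np.float64(0.0843)), (0.14, np.float64(0.0828))]
side 0.656 [(0.02, np.float64(0.0839)), (0.04, np.float64(0.0843)), (0.06, np.float64(0.0828)), (0.08, np.float64(0.0843)), (0.1, np.float64(0.084)), (0.12, np.float64(0.0836)), (0.14, np.float64(0.0831))]
top 0.552 [(0.04, np.float64(0.085)), (0.06, np.float64(0.0842)), (0.08, np.float64(0.0842)), (0.1, np.float64(0.0846)), (0.12, np.float64(0.0856)), (0.14, np.float64(0.0849)), (0.16, np.float64(0.085)), (0.18, np.float64(0.0845)), (0.2, np.float64(0.0851)), (0.22, np.float64(0.0853))]
top 0.656 [(0.06, np.float64(0.0845)), (0.08, np.float64(0.0848)), (0.1, np.float64(0.0841)), (0.12, np.float64(0.0843)), (0.14, np.float64(0.0848)), (0.16, np.float64(0.0838)), (0.18, np.float64(0.0844)), (0.2, np.float64(0.0844)), (0.22, np.float64(0.0845))]
[0.60370612 0.00980731 0.05216384]
topc 432 [-0.00047656  0.08383193]
sidec 202 [0.00045493 0.08325353]
```

Frame level (slope below 0.001 rad), so I hold for about 4 s.

Request:
play_rows(moves=[{"linear":[0,0,0],"delta_rot":[0,0,0],"claw":0.05},{"linear":[0,0,0],"delta_rot":[0,0,0],"claw":0.05},{"linear":[0,0,0],"delta_rot":[0,0,0],"claw":0.05},{"linear":[0,0,0],"delta_rot":[0,0,0],"claw":0.05},{"linear":[0,0,0],"delta_rot":[0,0,0],"claw":0.05},{"linear":[0,0,0],"delta_rot":[0,0,0],"claw":0.05},{"linear":[0,0,0],"delta_rot":[0,0,0],"claw":0.05},{"linear":[0,0,0],"delta_rot":[0,0,0],"claw":0.05}])

```text
clock: 21.9
position: [0.6037, 0.0098, 0.0522]
ee_rot: [0.008, 1.0, -0.0, 0.001]
force: [1.7, 2.7, 14.7]
gripper_width: 0.162
finger_force: 61.8
```

Request:
play_rows(moves=[{"linear":[0,0,0],"delta_rot":[0,0,0],"claw":0.05},{"linear":[0,0,0],"delta_rot":[0,0,0],"claw":0.05},{"linear":[0,0,0],"delta_rot":[0,0,0],"claw":0.05},{"linear":[0,0,0],"delta_rot":[0,0,0],"claw":0.05},{"linear":[0,0,0],"delta_rot":[0,0,0],"claw":0.05},{"linear":[0,0,0],"delta_rot":[0,0,0],"claw":0.05},{"linear":[0,0,0],"delta_rot":[0,0,0],"claw":0.05},{"linear":[0,0,0],"delta_rot":[0,0,0],"claw":0.05}])

```text
clock: 22.7
position: [0.6037, 0.0098, 0.0522]
ee_rot: [0.008, 1.0, -0.0, 0.001]
force: [1.7, 2.9, 13.6]
gripper_width: 0.164
finger_force: 61.8
```

Request:
play_rows(moves=[{"linear":[0,0,0],"delta_rot":[0,0,0],"claw":0.05},{"linear":[0,0,0],"delta_rot":[0,0,0],"claw":0.05},{"linear":[0,0,0],"delta_rot":[0,0,0],"claw":0.05},{"linear":[0,0,0],"delta_rot":[0,0,0],"claw":0.05},{"linear":[0,0,0],"delta_rot":[0,0,0],"claw":0.05},{"linear":[0,0,0],"delta_rot":[0,0,0],"claw":0.05},{"linear":[0,0,0],"delta_rot":[0,0,0],"claw":0.05},{"linear":[0,0,0],"delta_rot":[0,0,0],"claw":0.05}])

```text
clock: 23.5
position: [0.6037, 0.0098, 0.0522]
ee_rot: [0.008, 1.0, -0.0, 0.001]
force: [0.4, 2.8, 14.0]
gripper_width: 0.174
finger_force: 61.8
```

Request:
play_rows(moves=[{"linear":[0,0,0],"delta_rot":[0,0,0],"claw":0.05},{"linear":[0,0,0],"delta_rot":[0,0,0],"claw":0.05},{"linear":[0,0,0],"delta_rot":[0,0,0],"claw":0.05},{"linear":[0,0,0],"delta_rot":[0,0,0],"claw":0.05},{"linear":[0,0,0],"delta_rot":[0,0,0],"claw":0.05},{"linear":[0,0,0],"delta_rot":[0,0,0],"claw":0.05},{"linear":[0,0,0],"delta_rot":[0,0,0],"claw":0.05},{"linear":[0,0,0],"delta_rot":[0,0,0],"claw":0.05}])

```text
clock: 24.3
position: [0.6037, 0.0098, 0.0522]
ee_rot: [0.008, 1.0, -0.0, 0.001]
force: [-0.3, 3.3, 14.4]
gripper_width: 0.167
finger_force: 61.8
```

Request:
play_rows(moves=[{"linear":[0,0,0],"delta_rot":[0,0,0],"claw":0.05},{"linear":[0,0,0],"delta_rot":[0,0,0],"claw":0.05},{"linear":[0,0,0],"delta_rot":[0,0,0],"claw":0.05},{"linear":[0,0,0],"delta_rot":[0,0,0],"claw":0.05},{"linear":[0,0,0],"delta_rot":[0,0,0],"claw":0.05},{"linear":[0,0,0],"delta_rot":[0,0,0],"claw":0.05},{"linear":[0,0,0],"delta_rot":[0,0,0],"claw":0.05},{"linear":[0,0,0],"delta_rot":[0,0,0],"claw":0.05}])

```text
clock: 25.1
position: [0.6037, 0.0098, 0.0522]
ee_rot: [0.008, 1.0, -0.0, 0.001]
force: [0.4, 3.3, 13.6]
gripper_width: 0.168
finger_force: 61.8
```

```bash
python3 - <<'E'
from h import *
from cell import r,read_camera
d=read_camera("top"); uv,p=cloud(d)
k=(np.minimum(abs(p[:,0]-.552),abs(p[:,0]-.656))<.008)&(p[:,1]>.04)&(p[:,1]<.21)&(abs(p[:,2]-.086)<.004); q=p[k]
a=np.polyfit(q[:,1],q[:,2],1); s=r.read_state(); print(a,s["clock"],s["position"],s["force"])
if abs(a[0])<.008: print(r.finish_job())
E
```

```text
[-0.00105288  0.08391168] 25.15 [0.60370025 0.00980653 0.05218959] [ 0.60754682  2.26354961 13.85981772]
the job is handed in; nothing more can be done
None
```

Job handed in at 25.2 s: both blocks lie flat in the nest with tops at 38.1 mm, and the frame was held level (within about 0.001 rad) at about 14 N for over 4 s, with the gripper still holding the handle down; plunger travel was judged from frame level and force, not read directly.

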